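# Put the cheese tools back in their case

### The job

The washed cheese tools stick out of the wooden block handle first. Draw each one out and lay it on the chopping board, all of them there at once and let go; then regrip each, turn it end for end and press it fully home in its own cutout of the case, right side up, so that the handle lies at the end with the narrow sprung handle cutouts and the head in the cutout of its shape. Do not tip over the spice jar.

Things in the scene. Friction and masses are not known exactly. Their poses are not given: they have to be found in the camera images.
- plane: cheese plane: head a flat steel rectangle 48 x 36 x 6 mm with a dark slit across it. Loose, 193 mm long, about 0.12 kg, balances near its origin: on the underside in mid-length; x along the tool to the head, z up. Head from x = 49 mm, z = 0 to 6 mm. May be absent (None).
- plane_handle (a point): middle of the plane's handle, on its underside, at x = -53.5 mm of the tool. The handle is dark wood, square, 20 wide x 20 high, x = -96 to -11 mm; the tool lies flat on handle and head
- plane_head (a point): middle of the plane's head, on its underside, at x = +73 mm of the tool. Between handle and head runs the steel shank, 10 mm wide, x = -12 to 50 mm, z = 4 to 13 mm
- fork: cheese fork: head a narrow steel two-pronged fork 48 x 16 x 6 mm. Loose, 193 mm long, about 0.12 kg, balances near its origin: on the underside in mid-length; x along the tool to the head, z up. Head from x = 49 mm, z = 0 to 6 mm. May be absent (None).
- fork_handle (a point): middle of the fork's handle, on its underside, at x = -53.5 mm of the tool. The handle is dark wood, square, 20 wide x 20 high, x = -96 to -11 mm; the tool lies flat on handle and head
- fork_head (a point): middle of the fork's head, on its underside, at x = +73 mm of the tool. Between handle and head runs the steel shank, 10 mm wide, x = -12 to 50 mm, z = 4 to 13 mm
- spreader: cheese spreader: head a flat round steel disc 40 mm across and 6 mm thick, its centre 76 mm from the origin, on a short 16 mm wide neck. Loose, 193 mm long, about 0.12 kg, balances near its origin: on the underside in mid-length; x along the tool to the head, z up. Head from x = 49 mm, z = 0 to 6 mm. May be absent (None).
- spreader_handle (a point): middle of the spreader's handle, on its underside, at x = -53.5 mm of the tool. The handle is dark wood, square, 20 wide x 20 high, x = -96 to -11 mm; the tool lies flat on handle and head
- spreader_head (a point): middle of the spreader's head, on its underside, at x = +73 mm of the tool. Between handle and head runs the steel shank, 10 mm wide, x = -12 to 50 mm, z = 4 to 13 mm
- knife: pointed cheese knife: head a flat steel blade 26 mm wide, 43 long, 6 thick with a 90 degree point (tip 92 mm from the origin). Loose, 193 mm long, about 0.12 kg, balances near its origin: on the underside in mid-length; x along the tool to the head, z up. Head from x = 49 mm, z = 0 to 6 mm. May be absent (None).
- knife_handle (a point): middle of the knife's handle, on its underside, at x = -53.5 mm of the tool. The handle is dark wood, square, 20 wide x 20 high, x = -96 to -11 mm; the tool lies flat on handle and head
- knife_head (a point): middle of the knife's head, on its underside, at x = +73 mm of the tool. Between handle and head runs the steel shank, 10 mm wide, x = -12 to 50 mm, z = 4 to 13 mm
- block: light wooden tool block, fixed, 62 mm high, x = -162 to 52, y = +-105 mm from its origin on the underside. On its 28 mm base, from x = -52 mm, four roofed channels along x, at y = -75, -25, 25, 75 mm, 42 wide, 24 high, open in front (-x). Tools lie on the base, any in any channel, head inside to +x, handle out in the open; drawn 120 mm to -x they are free.
- board: wooden chopping board, fixed, lying flat on a thin folded towel, its underside 6 mm over the worktop: 225 (own x) x 335 (own y) x 19 mm thick, origin at the centre of its underside
- case: open flat wooden case with a rigid black insert, fixed, 226 (x) x 238 (y) mm; origin: centre of its underside. Floor of the cutouts z = 8, top of insert 24, end walls 26 mm. Tools lie in it side by side, head to -x: plane at y = -75, fork -25, spreader 25, knife 75 mm. An open channel for the fingers, x = -47 to 10 mm, runs right across under the shanks.
- plane_cutout_handle (a point): on the floor of the plane's place, where the middle of its handle belongs (case x = 53.5 mm). Cutout 24 mm wide, 16 deep, x = 10 to 103 mm. Two sprung rubber noses here, 17.6 mm apart, pinch the handle: an unpressed handle lies on them, 10 to 14 mm up; about 5 to 10 N down takes it to the floor, 4 mm proud of the insert
- plane_cutout_head (a point): on the floor of the plane's place, where the middle of its head belongs (case x = -73 mm). Cutout 42 mm wide, x = -103 to -47 mm
- fork_cutout_handle (a point): on the floor of the fork's place, where the middle of its handle belongs (case x = 53.5 mm). Cutout 24 mm wide, 16 deep, x = 10 to 103 mm. Two sprung rubber noses here, 17.6 mm apart, pinch the handle: an unpressed handle lies on them, 10 to 14 mm up; about 5 to 10 N down takes it to the floor, 4 mm proud of the insert
- fork_cutout_head (a point): on the floor of the fork's place, where the middle of its head belongs (case x = -73 mm). Cutout 22 mm wide, x = -103 to -47 mm
- spreader_cutout_handle (a point): on the floor of the spreader's place, where the middle of its handle belongs (case x = 53.5 mm). Cutout 24 mm wide, 16 deep, x = 10 to 103 mm. Two sprung rubber noses here, 17.6 mm apart, pinch the handle: an unpressed handle lies on them, 10 to 14 mm up; about 5 to 10 N down takes it to the floor, 4 mm proud of the insert
- spreader_cutout_head (a point): on the floor of the spreader's place, where the middle of its head belongs (case x = -73 mm). Cutout 46 mm wide, x = -103 to -47 mm
- knife_cutout_handle (a point): on the floor of the knife's place, where the middle of its handle belongs (case x = 53.5 mm). Cutout 24 mm wide, 16 deep, x = 10 to 103 mm. Two sprung rubber noses here, 17.6 mm apart, pinch the handle: an unpressed handle lies on them, 10 to 14 mm up; about 5 to 10 N down takes it to the floor, 4 mm proud of the insert
- knife_cutout_head (a point): on the floor of the knife's place, where the middle of its head belongs (case x = -73 mm). Cutout 32 mm wide, x = -103 to -47 mm
- spice_jar: glass spice jar with red cap, 45 mm diameter, 106 mm high, loose, a bystander; origin at the centre of its underside, z up

How it is judged:
By the outcome, as a careful person would: the job done as asked, in the order asked, and still so for the second after the job is handed in, with the robot touching nothing.
Of plane, fork, spreader, knife only 3 to 4 are there at a start; the rules pass over those that are not, and their reading is None.
At some moment in a run one of plane, fork, spreader, knife may be knocked a few centimetres aside while the robot is not near it.
Once in a run the grip may slacken for a moment while it holds something.
It also fails if it takes over 210 s, if anything falls off the work surface, if the arm or the gripper's body presses on something with over 40 N, if the wrist force passes 120 N, or if a joint passes its speed limit or range.

### The arm

A 7-joint arm with a two-finger parallel gripper is mounted at the origin on a cart in front of the work surface, level with it; the furniture and walls round the work are solid. World frame = base frame: x ahead of the robot, y to its left, z up, the work surface at z = 0. Lengths are in m, angles in degrees, forces in N, time in s.
With the tool pointing down it reaches from about 0.35 to 0.9 m from the base axis. Payload 19.9 kg.
Tool frame: the origin (TCP) lies at the centre of the arm's flange, where the gripper is bolted on; the fingertips stand 199 mm ahead of it and the grasp point (between the pads) lies 180 mm ahead of it (ctrl.grip_depth is the distance from the TCP to the grasp point, in m); z points along the fingers, y is the direction in which the jaws open and shut (so a half turn about z gives the same grasp; the last joint's range is limited). The gripper opens to 94 mm and grips with 3 to 60 N. Pads are 16 mm wide; open, the fingers measure 119 mm over their backs; the gripper's body (75 mm by 177 mm) begins 78 mm behind the grasp point.
Start: joints at [-69.528, 23.915, -0.59, 92.452, 0.269, 63.638, -3.037], TCP at [0.243, 0.576, 0.405] pointing down, gripper open.
Joint ranges: [-161.28, 161.28], [-22.2, 115.67], [-73.04, 71.86], [3.21, 147.25], [-68.34, 248.33], [10.77, 114.83], [-161.83, 161.83]. Speed limits (degrees/s): [108.29, 108.29, 136.94, 136.94, 172.46, 172.46, 172.46].

### API

Orientations are given as a 3x3 rotation matrix whose columns are the frame's x, y, z axes.
In Python, from workcell import ctrl gives the robot as it stands.
- The arm moves only by the shell command python3 -m jog 'ROWS' [FORCE]. ROWS is JSON, a list of rows, each an object of numbers: "tx", "ty", "tz": the shift along the tool's x, y, z in mm; "wx", "wy", "wz": the turn, a rotation vector about the tool's x, y, z in rad; "jaw": the closure, from 0 (fully open) to 1 (shut). A call has 1 to 12 rows; each row shifts and turns the commanded pose from where the row before left it, along the tool's axes as they then stand; what a row does not reach is not made up. A row lasts 1/12 s, in which the tool goes at most 41.7 mm and 7.16 degrees, less where a joint would pass 70% of its speed; a pose out of reach is approached as far as the arm can. A call with a gripper value outside its range is refused whole. The fingers move at their own pace and stop on an object; FORCE is the grip in N (left out, the last holds). Time passes only in rows, so rows that do not move let the fingers close. It gives the time, the measured TCP pose, the force and the opening at its end, in the units of the state.
- ctrl.get_state(): the state, without advancing time (a new reading comes with each control period).
- ctrl.get_image(name): name is "scene" or "top" or "wrist"; returns the picture (400x640x3 uint8, red, green, blue); there is no depth.
- ctrl.camera_params(name): a dict with "K" (3x3 intrinsics, pixels), "distortion" ([k1, k2, p1, p2, k3] as OpenCV has them; the pictures are not rectified), "R" (3x3) and "t" (3): a world point X has camera coordinates R X + t; the wrist camera has in their place "tool_from_camera" (4x4, takes a point from camera to tool coordinates, whose origin is the TCP and whose axes are the flange's). Camera axes: x right, y down, z forward; pixel columns grow to the right and rows downward; lengths in m; the calibration is good to about 2 mm. A picture is of the moment at which its call begins: read the wrist's pose just before it. camera_params takes no time and is no camera call.
- ctrl.sign_off(): hands the job in, once; it reports no verdict.
The state is a dict: "time_s": time; "qpos": joint angles; "dq": joint speeds; "joint_torque": joint torques, N m; "tcp_pos": TCP position; "tool_rot": TCP orientation; "force": force on the tool from outside, world axes, zero at the start; "moment": the same for the moment, N m; "grip_width": finger opening in m.
Only numpy, scipy, OpenCV 4.12 (cv2) and the standard library are available. Lean on these libraries where they do the work, as an engineer would, in place of code of your own. Each camera call takes 0.05 s, during which the arm holds its last target. There are 200 camera calls.

## Working session

There is one attempt and no reset: what is moved stays moved. The work goes in short steps, Python scripts to look and compute and a shell command to move; the robot and the scene stay as the last step left them, time stands still between calls to the robot, and variables do not carry over. Pictures are saved under pics/ and viewed, about 12 in all and at most 16, crops included, and the job is handed in when it is done.

```bash
ls; mkdir -p pics; python3 - <<'E'
from workcell import ctrl
import cv2
s=ctrl.get_state();print(s)
for n in("top","scene"):
    im=ctrl.get_image(n);cv2.imwrite(f"pics/{n}0.png",im[:,:,::-1])
    print(n,ctrl.camera_params(n))
print(ctrl.camera_params("wrist"),ctrl.grip_depth)
E
```

```text
pics
{'time_s': 0.0, 'qpos': array([-69.52543101,  23.94758646,  -0.589394  ,  92.48471602,
         0.26963828,  63.63934818,  -3.03639293]), 'dq': array([ 0.04430906, -0.04217088, -0.01247266, -0.10214298,  0.01421963,
        0.08261094, -0.05258163]), 'joint_torque': array([ 8.58800413e-04, -8.51246595e+01,  6.39134981e-01, -4.25996304e+01,
       -4.87822748e-02,  1.84805738e-02,  6.22164839e-05]), 'tcp_pos': array([0.24267479, 0.57581708, 0.40403608]), 'tool_rot': array([[-9.21509188e-01,  3.88356373e-01, -3.79335700e-04],
       [ 3.88356545e-01,  9.21508455e-01, -1.16709259e-03],
       [-1.03686791e-04, -1.22280405e-03, -9.99999247e-01]]), 'force': array([-0.06208455, -1.01225553,  0.47283103]), 'moment': array([-0.02386808,  0.00470513, -0.00739898]), 'grip_width': 0.09412892851841576}
top {'K': array([[443.56139589,   0.        , 318.74349975],
       [  0.        , 443.56139589, 202.49850648],
       [  0.        ,   0.        ,   1.        ]]), 'distortion': array([-0.06128624,  0.        ,  0.        ,  0.        ,  0.        ]), 'R': array([[ 0.04172482, -0.99911314, -
[... 532 characters left out ...]
9498,  0.47182704, -0.72253458]]), 't': array([-0.38233119,  0.35178534,  0.98884643])}
{'K': array([[292.39185387,   0.        , 317.36510958],
       [  0.        , 292.39185387, 192.85975377],
       [  0.        ,   0.        ,   1.        ]]), 'distortion': array([-0.0358816,  0.       ,  0.       ,  0.       ,  0.       ]), 'tool_from_camera': array([[ 5.04479865e-04, -9.65801663e-01, -2.59281495e-01,
         7.61265793e-02],
       [ 9.99999870e-01,  5.06525537e-04,  5.89189506e-05,
        -2.87389676e-05],
       [ 7.44286780e-05, -2.59281491e-01,  9.65801793e-01,
         2.07267001e-02],
       [ 0.00000000e+00,  0.00000000e+00,  0.00000000e+00,
         1.00000000e+00]])} 0.1804
```

View pics/top0.png

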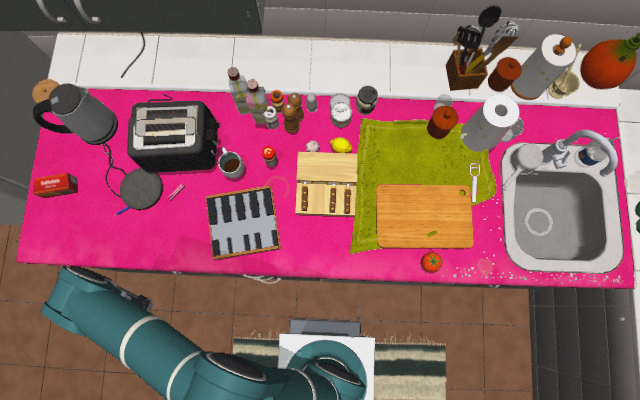

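View pics/scene0.png

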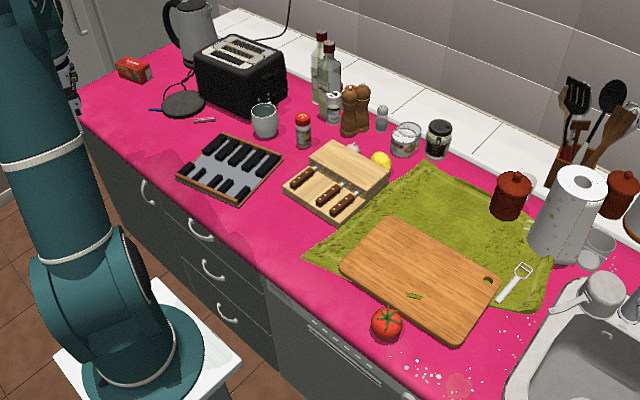

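The top view shows three tools in the block, with handles near (306,200), (333,200) and (347,198). The case is at (243,222), the board at (424,216) and the jar at (269,155). I'll enlarge it next.

```bash
python3 - <<'E'
import cv2
im=cv2.imread("pics/top0.png")
c=im[140:265,200:365];cv2.imwrite("pics/c1.png",cv2.resize(c,None,fx=4.8,fy=4.8,interpolation=cv2.INTER_CUBIC))
E
cat > h.py <<'E'
import numpy as np,cv2
from workcell import ctrl
def world(name,uv,z,s=None):
    p=ctrl.camera_params(name);K=p["K"];d=p["distortion"]
    n=cv2.undistortPoints(np.array(uv,float).reshape(-1,1,2),K,d)[:,0]
    r=np.c_[n,np.ones(len(n))]
    if name=="wrist":
        s=s or ctrl.get_state();T=p["tool_from_camera"]
        R=s["tool_rot"]@T[:3,:3];o=s["tool_rot"]@T[:3,3]+s["tcp_pos"]
    else: R=p["R"].T;o=-R@p["t"]
    w=r@R.T; z=np.broadcast_to(z,len(n))
    return o+w*((z-o[2])/w[:,2])[:,None]
def pix(name,X,s=None):
    p=ctrl.camera_params(name)
    if name=="wrist":
        s=s or ctrl.get_state();T=p["tool_from_camera"]
        R=s["tool_rot"]@T[:3,:3];o=s["tool_rot"]@T[:3,3]+s["tcp_pos"];R,t=R.T,-R.T@o
    else:R,t=p["R"],p["t"]
    return cv2.projectPoints(np.array(X,float).reshape(-1,3),cv2.Rodrigues(R)[0],t,p["K"],p["distortion"])[0][:,0]
def go(gx,gy,gz,yaw,s=None):
    "remaining shift in tool axes (mm) and wz (rad) to bring grasp point to (gx,gy,gz), tool down, jaw axis y at yaw deg in world"
    s=s or ctrl.get_state();R=s["tool_rot"]
    y=np.array([np.cos(np.radians(yaw)),np.sin(np.radians(yaw)),0])
    if y@R[:,1]<0:y=-y
    z=np.array([0,0,-1.]);Rt=np.c_[np.cross(y,z),y,z]
    d=R.T@(np.array([gx,gy,gz])-.1804*Rt[:,2]-s["tcp_pos"])*1000
    w=cv2.Rodrigues(R.T@Rt)[0].ravel()
    print("t mm",d.round(1),"w rad",w.round(3),"deg",np.degrees(w).round(1))
def st():
    s=ctrl.get_state();g=s["tcp_pos"]+.1804*s["tool_rot"][:,2]
    print("t",round(s["time_s"],2),"grasp",g.round(4),"yaw y",np.degrees(np.arctan2(s["tool_rot"][1,1],s["tool_rot"][0,1])).round(2),"zax",s["tool_rot"][:,2].round(3),"F",s["force"].round(1),"w",round(s["grip_width"]*1000,1),"q",s["qpos"].round(0))
E
```

```text
(no output)
```

View pics/c1.png

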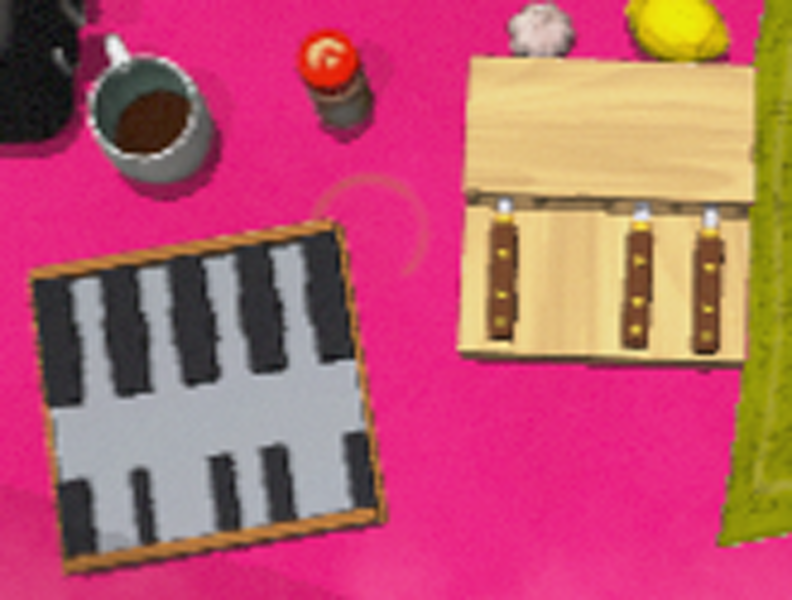

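The top crop shows the case with its handle cutouts at the far end (world +x) and, from the left, the knife, spreader, fork and plane head gaps. The block has three handles, with channel 2 from the left empty.

```bash
python3 - <<'E'
from h import *
f=lambda L:[(200+a/4.8-.4,140+b/4.8-.4) for a,b in L]
ang=lambda a,b:np.degrees(np.arctan2(*(b-a)[1::-1])).round(1)
c=world("top",f([(30,270),(340,222),(382,520),(65,572)]),.026)
print("case",c.round(3).tolist(),c.mean(0),[np.linalg.norm(c[i]-c[(i+1)%4]).round(3) for i in range(4)],ang(c[1],c[0]),ang(c[3],c[0]),ang(c[2],c[1]))
b=world("top",f([(470,57),(755,68),(752,204),(467,192)]),.062);print("roof",b.round(3).tolist(),ang(b[1],b[0]),ang(b[2],b[3]),ang(b[3],b[0]))
b=world("top",f([(459,352),(743,363)]),.028);print("front",b.round(3).tolist(),ang(b[1],b[0]))
t=world("top",f([(501,340),(634,347),(706,352)]),.048);h=world("top",f([(504,222),(640,227),(710,238)]),.048)
for i in range(3):print("tool",t[i].round(3),h[i].round(3),ang(t[i],h[i]))
b=world("top",[(378,185),(472,185),(473,248),(378,247)],.025);print("board",b.round(3).tolist(),b.mean(0))
print("jar",world("top",f([(330,60)]),.106))
st()
E
```

```text
case [[0.604, 0.446, 0.026], [0.65, 0.221, 0.026], [0.432, 0.177, 0.026], [0.385, 0.4, 0.026]] [0.51790819 0.31100535 0.026     ] [np.float64(0.23), np.float64(0.222), np.float64(0.228), np.float64(0.224)] 101.4 11.9 11.5
roof [[0.768, 0.13, 0.062], [0.768, -0.078, 0.062], [0.666, -0.078, 0.062], [0.666, 0.126, 0.062]] 90.0 89.8 1.8
front [[0.556, 0.128, 0.028], [0.556, -0.077, 0.028]] 90.1
tool [0.562 0.097 0.048] [0.649 0.099 0.048] 1.4
tool [0.561 0.002 0.048] [0.649 0.001 0.048] -0.8
tool [ 0.559 -0.049  0.048] [ 0.643 -0.05   0.048] -0.4
board [[0.668, -0.158, 0.025], [0.682, -0.492, 0.025], [0.458, -0.488, 0.025], [0.449, -0.161, 0.025]] [ 0.56450936 -0.32461873  0.025     ]
jar [[0.74718905 0.22547449 0.106     ]]
t 0.1 grasp [0.2426 0.5757 0.2237] yaw y 67.15 zax [-0.    -0.001 -1.   ] F [ 0.6 -0.  -0.2] w 93.9 q [-70.  24.  -1.  92.   0.  64.  -3.]
```

```bash
python3 - <<'E'
from h import *
go(.57,.055,.22,90.3)
E
```

```text
t mm [-503.9 -352.8    4.1] w rad [-0.001 -0.    -0.404] deg [ -0.1  -0.  -23.2]
```

```bash
python3 -m jog '[{"tx":-28,"ty":-19.6,"jaw":0.57},{"tx":-28,"ty":-19.6},{"tx":-28,"ty":-19.6},{"tx":-28,"ty":-19.6},{"tx":-28,"ty":-19.6},{"tx":-28,"ty":-19.6},{"tx":-28,"ty":-19.6},{"tx":-28,"ty":-19.6},{"tx":-28,"ty":-19.6}]' 40
python3 -m jog '[{"tx":-28,"ty":-19.6},{"tx":-28,"ty":-19.6},{"tx":-28,"ty":-19.6},{"tx":-28,"ty":-19.6},{"tx":-28,"ty":-19.6},{"tx":-28,"ty":-19.6},{"tx":-28,"ty":-19.6},{"tx":-28,"ty":-19.6},{"tx":-28,"ty":-19.6}]'
python3 -m jog '[{"wz":-0.101},{"wz":-0.101},{"wz":-0.101},{"wz":-0.101},{}, {}]'
python3 - <<'E'
from h import *
st()
im=ctrl.get_image("wrist");cv2.imwrite("pics/w1.png",im[:,:,::-1])
E
```

```text
t 0.1 grasp [0.2426 0.5757 0.2237] yaw y 67.15 zax [-0.    -0.001 -1.   ] F [ 0.6 -0.  -0.2] w 93.9 q [-70.  24.  -1.  92.   0.  64.  -3.]schema error: expected keys tx, ty, tz, wx, wy, wz, jaw
schema error: expected keys tx, ty, tz, wx, wy, wz, jaw
schema error: expected keys tx, ty, tz, wx, wy, wz, jaw
```

View pics/w1.png

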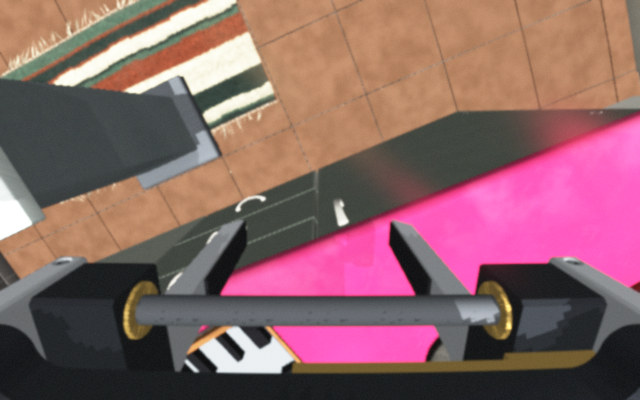

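```bash
python3 -m jog '[{"tx":-33.6,"ty":-23.5,"tz":0,"wx":0,"wy":0,"wz":0,"jaw":0.57},{"tx":-33.6,"ty":-23.5,"tz":0,"wx":0,"wy":0,"wz":0,"jaw":0.57},{"tx":-33.6,"ty":-23.5,"tz":0,"wx":0,"wy":0,"wz":0,"jaw":0.57},{"tx":-33.6,"ty":-23.5,"tz":0,"wx":0,"wy":0,"wz":0,"jaw":0.57},{"tx":-33.6,"ty":-23.5,"tz":0,"wx":0,"wy":0,"wz":0,"jaw":0.57},{"tx":-33.6,"ty":-23.5,"tz":0,"wx":0,"wy":0,"wz":0,"jaw":0.57},{"tx":-33.6,"ty":-23.5,"tz":0,"wx":0,"wy":0,"wz":0,"jaw":0.57},{"tx":-33.6,"ty":-23.5,"tz":0,"wx":0,"wy":0,"wz":0,"jaw":0.57}]' 40
python3 -m jog '[{"tx":-33.6,"ty":-23.5,"tz":0,"wx":0,"wy":0,"wz":0,"jaw":0.57},{"tx":-33.6,"ty":-23.5,"tz":0,"wx":0,"wy":0,"wz":0,"jaw":0.57},{"tx":-33.6,"ty":-23.5,"tz":0,"wx":0,"wy":0,"wz":0,"jaw":0.57},{"tx":-33.6,"ty":-23.5,"tz":0,"wx":0,"wy":0,"wz":0,"jaw":0.57},{"tx":-33.6,"ty":-23.5,"tz":0,"wx":0,"wy":0,"wz":0,"jaw":0.57},{"tx":-33.6,"ty":-23.5,"tz":0,"wx":0,"wy":0,"wz":0,"jaw":0.57},{"tx":-33.6,"ty":-23.5,"tz":0,"wx":0,"wy":0,"wz":0,"jaw":0.57}]'
python3 -m jog '[{"tx":0,"ty":0,"tz":0,"wx":0,"wy":0,"wz":-0.101,"jaw":0.57},{"tx":0,"ty":0,"tz":0,"wx":0,"wy":0,"wz":-0.101,"jaw":0.57},{"tx":0,"ty":0,"tz":0,"wx":0,"wy":0,"wz":-0.101,"jaw":0.57},{"tx":0,"ty":0,"tz":0,"wx":0,"wy":0,"wz":-0.101,"jaw":0.57},{"tx":0,"ty":0,"tz":0,"wx":0,"wy":0,"wz":0,"jaw":0.57},{"tx":0,"ty":0,"tz":0,"wx":0,"wy":0,"wz":0,"jaw":0.57}]'
python3 - <<'E'
from h import *
st()
im=ctrl.get_image("wrist");cv2.imwrite("pics/w2.png",im[:,:,::-1])
s=ctrl.get_state()
print(pix("wrist",[[.561,.101,.048],[.561,.001,.048],[.561,-.049,.048]],s))
E
```

```text
time_s: 0.82
tcp_pos: [0.418, 0.2964, 0.4047]
tool_rot: [[-0.922, 0.388, 0.0], [0.388, 0.922, 0.0], [0.0, 0.0, -1.0]]
force: [0.7, 0.8, 0.2]
grip_width: 0.0438
time_s: 1.4
tcp_pos: [0.5709, 0.0535, 0.4047]
tool_rot: [[-0.922, 0.388, 0.0], [0.388, 0.922, -0.0], [-0.0, -0.0, -1.0]]
force: [0.6, 0.6, 0.3]
grip_width: 0.0403
time_s: 1.9
tcp_pos: [0.5702, 0.0553, 0.4046]
tool_rot: [[-1.0, -0.002, -0.0], [-0.002, 1.0, 0.0], [0.0, 0.0, -1.0]]
force: [0.9, -0.0, 0.4]
grip_width: 0.0405
t 1.9 grasp [0.5702 0.0553 0.2242] yaw y 90.11 zax [-0.  0. -1.] F [ 0.9 -0.   0.4] w 40.5 q [-19.  19.  13. 100.  -5.  61.  86.]
[[356.17499435 173.74641075]
 [270.6924548  173.60365783]
 [228.15993744 173.57690314]]
```

View pics/w2.png

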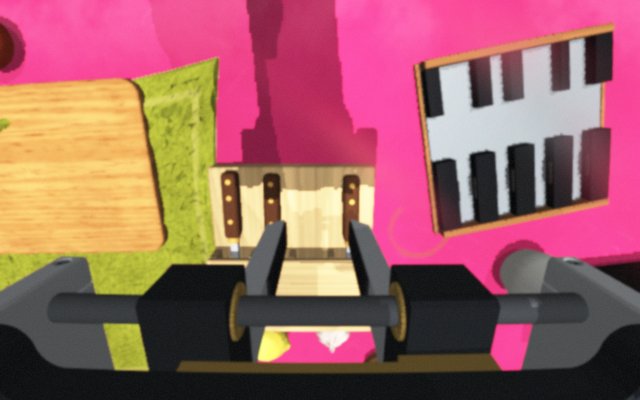

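The wrist view shows handle tails at pixel x 351, 271 and 230. They agree with the top view to a few mm. Case corners are at about (415,65), (614,25), (608,204) and (435,235).

```bash
python3 - <<'E'
from h import *
s=ctrl.get_state()
c=world("wrist",[(435,235),(608,204),(614,25),(415,65)],.026,s)
print(c.round(4).tolist(),c.mean(0))
ang=lambda a,b:np.degrees(np.arctan2(*(b-a)[1::-1])).round(1)
print(ang(c[0],c[1]),ang(c[3],c[2]),ang(c[3],c[0]),ang(c[2],c[1]))
b=world("wrist",[(130,80),(163,250)],.025,s);print(b)
E
python3 -m jog '[{"tx":-31,"ty":21.5,"tz":0,"wx":0,"wy":0,"wz":0,"jaw":0.57},{"tx":-31,"ty":21.5,"tz":0,"wx":0,"wy":0,"wz":0,"jaw":0.57},{"tx":0,"ty":0,"tz":35,"wx":0,"wy":0,"wz":0,"jaw":0.57},{"tx":0,"ty":0,"tz":35,"wx":0,"wy":0,"wz":0,"jaw":0.57},{"tx":0,"ty":0,"tz":35,"wx":0,"wy":0,"wz":0,"jaw":0.57},{"tx":0,"ty":0,"tz":35,"wx":0,"wy":0,"wz":0,"jaw":0.57},{"tx":0,"ty":0,"tz":20,"wx":0,"wy":0,"wz":0,"jaw":0.57},{"tx":0,"ty":0,"tz":14,"wx":0,"wy":0,"wz":0,"jaw":0.57},{"tx":0,"ty":0,"tz":0,"wx":0,"wy":0,"wz":0,"jaw":0.57},{"tx":0,"ty":0,"tz":0,"wx":0,"wy":0,"wz":0,"jaw":0.9},{"tx":0,"ty":0,"tz":0,"wx":0,"wy":0,"wz":0,"jaw":0.9},{"tx":0,"ty":0,"tz":0,"wx":0,"wy":0,"wz":0,"jaw":0.9}]' 40
python3 -m jog '[{"tx":0,"ty":0,"tz":0,"wx":0,"wy":0,"wz":0,"jaw":0.9},{"tx":0,"ty":0,"tz":0,"wx":0,"wy":0,"wz":0,"jaw":0.9},{"tx":0,"ty":0,"tz":0,"wx":0,"wy":0,"wz":0,"jaw":0.9},{"tx":0,"ty":0,"tz":0,"wx":0,"wy":0,"wz":0,"jaw":0.9}]'
python3 -c "from h import *;st()"
```

```text
[[0.6478, 0.2119, 0.026], [0.6048, 0.443, 0.026], [0.3892, 0.3973, 0.026], [0.4383, 0.1672, 0.026]] [0.52000808 0.30486843 0.026     ]
100.5 102.1 12.0 12.0
[[ 0.45365361 -0.16446688  0.025     ]
 [ 0.67107428 -0.1537362   0.025     ]]
time_s: 2.95
tcp_pos: [0.6323, 0.0988, 0.2314]
tool_rot: [[-1.0, -0.004, 0.001], [-0.004, 1.0, 0.0], [-0.001, 0.0, -1.0]]
force: [-0.3, -0.4, -0.3]
grip_width: 0.0239
time_s: 3.28
tcp_pos: [0.6322, 0.0987, 0.2313]
tool_rot: [[-1.0, -0.005, 0.001], [-0.005, 1.0, 0.0], [-0.001, 0.0, -1.0]]
force: [-0.6, -0.5, 6.4]
grip_width: 0.0198
t 3.28 grasp [0.6324 0.0987 0.0509] yaw y 90.28 zax [ 0.001  0.    -1.   ] F [-0.6 -0.5  6.4] w 19.8 q [-19.  37.  10.  97.  -9.  46.  85.]
```

```bash
python3 -m jog '[{"tx":0,"ty":0,"tz":-1,"wx":0,"wy":0,"wz":0,"jaw":0.9},{"tx":13,"ty":0,"tz":0,"wx":0,"wy":0,"wz":0,"jaw":0.9},{"tx":13,"ty":0,"tz":0,"wx":0,"wy":0,"wz":0,"jaw":0.9},{"tx":13,"ty":0,"tz":0,"wx":0,"wy":0,"wz":0,"jaw":0.9},{"tx":13,"ty":0,"tz":0,"wx":0,"wy":0,"wz":0,"jaw":0.9},{"tx":13,"ty":0,"tz":0,"wx":0,"wy":0,"wz":0,"jaw":0.9},{"tx":13,"ty":0,"tz":0,"wx":0,"wy":0,"wz":0,"jaw":0.9},{"tx":13,"ty":0,"tz":0,"wx":0,"wy":0,"wz":0,"jaw":0.9},{"tx":13,"ty":0,"tz":0,"wx":0,"wy":0,"wz":0,"jaw":0.9},{"tx":13,"ty":0,"tz":0,"wx":0,"wy":0,"wz":0,"jaw":0.9},{"tx":13,"ty":0,"tz":0,"wx":0,"wy":0,"wz":0,"jaw":0.9}]'
python3 -m jog '[{"tx":0,"ty":0,"tz":-20,"wx":0,"wy":0,"wz":0,"jaw":0.9},{"tx":0,"ty":0,"tz":-20,"wx":0,"wy":0,"wz":0,"jaw":0.9},{"tx":0,"ty":0,"tz":-20,"wx":0,"wy":0,"wz":0,"jaw":0.9},{"tx":0,"ty":0,"tz":-20,"wx":0,"wy":0,"wz":0,"jaw":0.9},{"tx":-5,"ty":-34,"tz":0,"wx":0,"wy":0,"wz":0,"jaw":0.9},{"tx":-5,"ty":-34,"tz":0,"wx":0,"wy":0,"wz":0,"jaw":0.9},{"tx":-5,"ty":-34,"tz":0,"wx":0,"wy":0,"wz":0,"jaw":0.9},{"tx":-5,"ty":-34,"tz":0,"wx":0,"wy":0,"wz":0,"jaw":0.9},{"tx":-5,"ty":-34,"tz":0,"wx":0,"wy":0,"wz":0,"jaw":0.9},{"tx":-5,"ty":-34,"tz":0,"wx":0,"wy":0,"wz":0,"jaw":0.9}]'
python3 - <<'E'
from h import *
st();go(.537,-.41,.052,90.3)
im=ctrl.get_image("scene");cv2.imwrite("pics/s2.png",im[:,:,::-1])
E
```

```text
time_s: 4.2
tcp_pos: [0.5013, 0.098, 0.2317]
tool_rot: [[-1.0, -0.005, -0.0], [-0.005, 1.0, -0.0], [0.0, -0.0, -1.0]]
force: [0.1, 0.2, -1.0]
grip_width: 0.0195
time_s: 5.03
tcp_pos: [0.5329, -0.1074, 0.3118]
tool_rot: [[-1.0, -0.005, 0.0], [-0.005, 1.0, 0.0], [-0.0, 0.0, -1.0]]
force: [0.7, 0.4, -1.8]
grip_width: 0.0198
t 5.03 grasp [ 0.533  -0.1074  0.1314] yaw y 90.3 zax [ 0.  0. -1.] F [ 0.7  0.4 -1.8] w 19.8 q [ -5.  23.  16. 109.  -8.  49. 106.]
t mm [  -2.5 -302.6   79.4] w rad [ 0.  0. -0.] deg [ 0.  0. -0.]
```

View pics/s2.png

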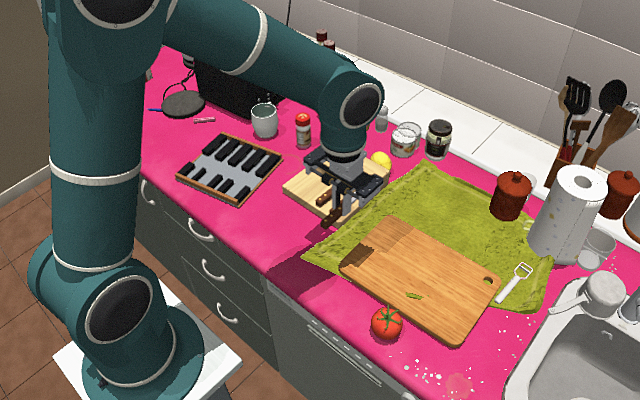

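The tool is held level and the scene is clear, so I continue to the board.

```bash
python3 -m jog '[{"tx":0,"ty":-38,"tz":0,"wx":0,"wy":0,"wz":0,"jaw":0.9},{"tx":0,"ty":-38,"tz":0,"wx":0,"wy":0,"wz":0,"jaw":0.9},{"tx":0,"ty":-38,"tz":0,"wx":0,"wy":0,"wz":0,"jaw":0.9},{"tx":0,"ty":-38,"tz":0,"wx":0,"wy":0,"wz":0,"jaw":0.9},{"tx":0,"ty":-38,"tz":0,"wx":0,"wy":0,"wz":0,"jaw":0.9},{"tx":0,"ty":-38,"tz":0,"wx":0,"wy":0,"wz":0,"jaw":0.9},{"tx":0,"ty":-38,"tz":0,"wx":0,"wy":0,"wz":0,"jaw":0.9},{"tx":0,"ty":-36,"tz":0,"wx":0,"wy":0,"wz":0,"jaw":0.9},{"tx":0,"ty":0,"tz":28,"wx":0,"wy":0,"wz":0,"jaw":0.9},{"tx":0,"ty":0,"tz":28,"wx":0,"wy":0,"wz":0,"jaw":0.9},{"tx":0,"ty":0,"tz":16,"wx":0,"wy":0,"wz":0,"jaw":0.9},{"tx":0,"ty":0,"tz":6,"wx":0,"wy":0,"wz":0,"jaw":0.9}]'
python3 -m jog '[{"tx":0,"ty":0,"tz":3,"wx":0,"wy":0,"wz":0,"jaw":0.9},{"tx":0,"ty":0,"tz":2,"wx":0,"wy":0,"wz":0,"jaw":0.9},{"tx":0,"ty":0,"tz":0,"wx":0,"wy":0,"wz":0,"jaw":0.9},{"tx":0,"ty":0,"tz":0,"wx":0,"wy":0,"wz":0,"jaw":0.9}]'
python3 -c "from h import *;st()"
```

```text
time_s: 6.08
tcp_pos: [0.5339, -0.4072, 0.2307]
tool_rot: [[-1.0, -0.005, -0.003], [-0.005, 1.0, 0.002], [0.003, 0.002, -1.0]]
force: [-0.4, 0.1, -1.4]
grip_width: 0.0196
time_s: 6.42
tcp_pos: [0.535, -0.4079, 0.2299]
tool_rot: [[-1.0, -0.005, 0.001], [-0.005, 1.0, -0.001], [-0.001, -0.001, -1.0]]
force: [-0.2, 0.6, -0.7]
grip_width: 0.0195
t 6.42 grasp [ 0.5352 -0.408   0.0495] yaw y 90.31 zax [ 0.001 -0.001 -1.   ] F [-0.2  0.6 -0.7] w 19.5 q [ 23.  41.  17.  92. -15.  49. 136.]
```

```bash
python3 -m jog '[{"tx":0,"ty":0,"tz":1,"wx":0,"wy":0,"wz":0,"jaw":0.9},{"tx":0,"ty":0,"tz":0,"wx":0,"wy":0,"wz":0,"jaw":0.57},{"tx":0,"ty":0,"tz":0,"wx":0,"wy":0,"wz":0,"jaw":0.57},{"tx":0,"ty":0,"tz":0,"wx":0,"wy":0,"wz":0,"jaw":0.57},{"tx":0,"ty":0,"tz":0,"wx":0,"wy":0,"wz":0,"jaw":0.57},{"tx":0,"ty":0,"tz":-10,"wx":0,"wy":0,"wz":0,"jaw":0.57},{"tx":0,"ty":0,"tz":-30,"wx":0,"wy":0,"wz":0,"jaw":0.57},{"tx":0,"ty":0,"tz":-35,"wx":0,"wy":0,"wz":0,"jaw":0.57},{"tx":0,"ty":0,"tz":-35,"wx":0,"wy":0,"wz":0,"jaw":0.57}]'
python3 -m jog '[{"tx":-9,"ty":37,"tz":0,"wx":0,"wy":0,"wz":0,"jaw":0.57},{"tx":-9,"ty":37,"tz":0,"wx":0,"wy":0,"wz":0,"jaw":0.57},{"tx":-9,"ty":37,"tz":0,"wx":0,"wy":0,"wz":0,"jaw":0.57},{"tx":-9,"ty":37,"tz":0,"wx":0,"wy":0,"wz":0,"jaw":0.57},{"tx":-9,"ty":37,"tz":0,"wx":0,"wy":0,"wz":0,"jaw":0.57},{"tx":-9,"ty":37,"tz":0,"wx":0,"wy":0,"wz":0,"jaw":0.57},{"tx":-9,"ty":37,"tz":0,"wx":0,"wy":0,"wz":0,"jaw":0.57},{"tx":-9,"ty":37,"tz":0,"wx":0,"wy":0,"wz":0,"jaw":0.57},{"tx":-9,"ty":37,"tz":0,"wx":0,"wy":0,"wz":0,"jaw":0.57},{"tx":-9,"ty":37,"tz":0,"wx":0,"wy":0,"wz":0,"jaw":0.57},{"tx":-7,"ty":37,"tz":0,"wx":0,"wy":0,"wz":0,"jaw":0.57},{"tx":0,"ty":0,"tz":0,"wx":0,"wy":0,"wz":0,"jaw":0.57}]'
python3 - <<'E'
from h import *
st();go(.632,.0015,.051,90)
im=ctrl.get_image("top");cv2.imwrite("pics/t2.png",cv2.resize(im[140:270,280:500,::-1],None,fx=3.6,fy=3.6,interpolation=cv2.INTER_CUBIC))
E
```

```text
time_s: 7.17
tcp_pos: [0.5344, -0.4077, 0.3395]
tool_rot: [[-1.0, -0.005, -0.001], [-0.005, 1.0, 0.0], [0.001, 0.0, -1.0]]
force: [0.4, -0.5, 0.5]
grip_width: 0.0406
time_s: 8.17
tcp_pos: [0.6304, 0.008, 0.3382]
tool_rot: [[-1.0, -0.014, 0.001], [-0.014, 1.0, 0.003], [-0.001, 0.003, -1.0]]
force: [0.2, 1.0, 0.3]
grip_width: 0.0404
t 8.17 grasp [0.6305 0.0086 0.1578] yaw y 90.8 zax [ 0.001  0.003 -1.   ] F [0.2 1.  0.3] w 40.4 q [-14.  29.  15.  96.  -9.  57.  94.]
t mm [ -1.5  -6.9 106.8] w rad [0.003 0.001 0.014] deg [0.2 0.  0.8]
```

View pics/t2.png

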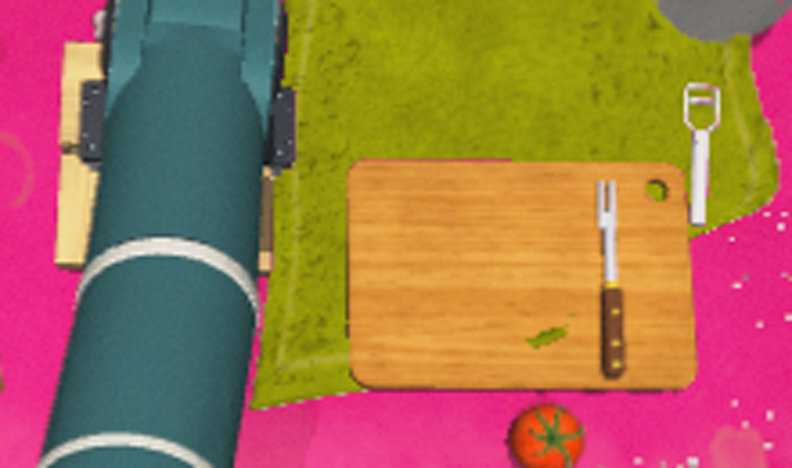

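The first tool is the fork and it lies fully on the board. Its head is at (607,205) in the crop. Next is tool 2.

```bash
python3 -m jog '[{"tx":-1.5,"ty":-7,"tz":0,"wx":0,"wy":0,"wz":0.014,"jaw":0.57},{"tx":0,"ty":0,"tz":30,"wx":0,"wy":0,"wz":0,"jaw":0.57},{"tx":0,"ty":0,"tz":30,"wx":0,"wy":0,"wz":0,"jaw":0.57},{"tx":0,"ty":0,"tz":30,"wx":0,"wy":0,"wz":0,"jaw":0.57},{"tx":0,"ty":0,"tz":12,"wx":0,"wy":0,"wz":0,"jaw":0.57},{"tx":0,"ty":0,"tz":5,"wx":0,"wy":0,"wz":0,"jaw":0.57},{"tx":0,"ty":0,"tz":0,"wx":0,"wy":0,"wz":0,"jaw":0.57},{"tx":0,"ty":0,"tz":0,"wx":0,"wy":0,"wz":0,"jaw":0.9},{"tx":0,"ty":0,"tz":0,"wx":0,"wy":0,"wz":0,"jaw":0.9},{"tx":0,"ty":0,"tz":0,"wx":0,"wy":0,"wz":0,"jaw":0.9},{"tx":0,"ty":0,"tz":0,"wx":0,"wy":0,"wz":0,"jaw":0.9},{"tx":0,"ty":0,"tz":0,"wx":0,"wy":0,"wz":0,"jaw":0.9}]' 40
python3 -c "from h import *;st()"
```

```text
time_s: 9.22
tcp_pos: [0.6315, -0.0071, 0.232]
tool_rot: [[-1.0, 0.008, 0.002], [0.008, 1.0, 0.0], [-0.002, 0.0, -1.0]]
force: [-2.3, 0.0, 8.8]
grip_width: 0.0201
t 9.22 grasp [ 0.6318 -0.007   0.0516] yaw y 89.54 zax [ 0.002  0.    -1.   ] F [-2.3  0.   8.8] w 20.1 q [-12.  37.  13.  99. -11.  46.  96.]
```

```bash
python3 -m jog '[{"tx":0,"ty":0,"tz":-1,"wx":0,"wy":0,"wz":0,"jaw":0.9},{"tx":13,"ty":0,"tz":0,"wx":0,"wy":0,"wz":0,"jaw":0.9},{"tx":13,"ty":0,"tz":0,"wx":0,"wy":0,"wz":0,"jaw":0.9},{"tx":13,"ty":0,"tz":0,"wx":0,"wy":0,"wz":0,"jaw":0.9},{"tx":13,"ty":0,"tz":0,"wx":0,"wy":0,"wz":0,"jaw":0.9},{"tx":13,"ty":0,"tz":0,"wx":0,"wy":0,"wz":0,"jaw":0.9},{"tx":13,"ty":0,"tz":0,"wx":0,"wy":0,"wz":0,"jaw":0.9},{"tx":13,"ty":0,"tz":0,"wx":0,"wy":0,"wz":0,"jaw":0.9},{"tx":13,"ty":0,"tz":0,"wx":0,"wy":0,"wz":0,"jaw":0.9},{"tx":13,"ty":0,"tz":0,"wx":0,"wy":0,"wz":0,"jaw":0.9},{"tx":13,"ty":0,"tz":0,"wx":0,"wy":0,"wz":0,"jaw":0.9}]'
python3 -m jog '[{"tx":0,"ty":0,"tz":-20,"wx":0,"wy":0,"wz":0,"jaw":0.9},{"tx":0,"ty":0,"tz":-20,"wx":0,"wy":0,"wz":0,"jaw":0.9},{"tx":0,"ty":0,"tz":-20,"wx":0,"wy":0,"wz":0,"jaw":0.9},{"tx":0,"ty":0,"tz":-20,"wx":0,"wy":0,"wz":0,"jaw":0.9},{"tx":-7,"ty":-38,"tz":0,"wx":0,"wy":0,"wz":0,"jaw":0.9},{"tx":-7,"ty":-38,"tz":0,"wx":0,"wy":0,"wz":0,"jaw":0.9},{"tx":-7,"ty":-38,"tz":0,"wx":0,"wy":0,"wz":0,"jaw":0.9},{"tx":-7,"ty":-38,"tz":0,"wx":0,"wy":0,"wz":0,"jaw":0.9},{"tx":-7,"ty":-38,"tz":0,"wx":0,"wy":0,"wz":0,"jaw":0.9}]'
python3 -m jog '[{"tx":0,"ty":-38,"tz":0,"wx":0,"wy":0,"wz":0,"jaw":0.9},{"tx":0,"ty":-38,"tz":0,"wx":0,"wy":0,"wz":0,"jaw":0.9},{"tx":0,"ty":-37,"tz":0,"wx":0,"wy":0,"wz":0,"jaw":0.9},{"tx":0,"ty":0,"tz":0,"wx":0,"wy":0,"wz":0,"jaw":0.9},{"tx":0,"ty":0,"tz":0,"wx":0,"wy":0,"wz":0,"jaw":0.9}]'
python3 -c "from h import *;st();go(.537,-.31,.0488,90)"
```

```text
time_s: 10.13
tcp_pos: [0.5005, -0.0062, 0.2321]
tool_rot: [[-1.0, 0.009, 0.001], [0.009, 1.0, -0.0], [-0.001, -0.0, -1.0]]
force: [-0.1, -0.1, -1.3]
grip_width: 0.0196
time_s: 10.88
tcp_pos: [0.5343, -0.1984, 0.3122]
tool_rot: [[-1.0, 0.009, 0.001], [0.009, 1.0, -0.0], [-0.001, -0.0, -1.0]]
force: [0.1, 0.7, -1.2]
grip_width: 0.0197
time_s: 11.3
tcp_pos: [0.5325, -0.3117, 0.3117]
tool_rot: [[-1.0, 0.013, -0.0], [0.013, 1.0, -0.001], [0.0, -0.001, -1.0]]
force: [-0.4, 0.1, -1.7]
grip_width: 0.0194
t 11.3 grasp [ 0.5325 -0.3118  0.1313] yaw y 89.28 zax [-0.    -0.001 -1.   ] F [-0.4  0.1 -1.7] w 19.4 q [ 13.  30.  20.  99. -12.  53. 127.]
t mm [-4.5  1.8 82.5] w rad [-0.001 -0.    -0.013] deg [-0.  -0.  -0.7]
```

Lower it, release, rise, and go over to tool 3.

```bash
python3 -m jog '[{"tx":-4,"ty":2,"tz":26,"wx":0,"wy":0,"wz":0,"jaw":0.9},{"tx":0,"ty":0,"tz":28,"wx":0,"wy":0,"wz":0,"jaw":0.9},{"tx":0,"ty":0,"tz":17,"wx":0,"wy":0,"wz":0,"jaw":0.9},{"tx":0,"ty":0,"tz":6,"wx":0,"wy":0,"wz":0,"jaw":0.9},{"tx":0,"ty":0,"tz":4,"wx":0,"wy":0,"wz":0,"jaw":0.9},{"tx":0,"ty":0,"tz":1,"wx":0,"wy":0,"wz":0,"jaw":0.9},{"tx":0,"ty":0,"tz":0,"wx":0,"wy":0,"wz":0,"jaw":0.9},{"tx":0,"ty":0,"tz":0,"wx":0,"wy":0,"wz":0,"jaw":0.57},{"tx":0,"ty":0,"tz":0,"wx":0,"wy":0,"wz":0,"jaw":0.57},{"tx":0,"ty":0,"tz":0,"wx":0,"wy":0,"wz":0,"jaw":0.57},{"tx":0,"ty":0,"tz":0,"wx":0,"wy":0,"wz":0,"jaw":0.57}]'
python3 -m jog '[{"tx":0,"ty":0,"tz":-10,"wx":0,"wy":0,"wz":0,"jaw":0.57},{"tx":0,"ty":0,"tz":-30,"wx":0,"wy":0,"wz":0,"jaw":0.57},{"tx":0,"ty":0,"tz":-35,"wx":0,"wy":0,"wz":0,"jaw":0.57},{"tx":0,"ty":0,"tz":-35,"wx":0,"wy":0,"wz":0,"jaw":0.57},{"tx":-13,"ty":37,"tz":0,"wx":0,"wy":0,"wz":0,"jaw":0.57},{"tx":-13,"ty":37,"tz":0,"wx":0,"wy":0,"wz":0,"jaw":0.57},{"tx":-13,"ty":37,"tz":0,"wx":0,"wy":0,"wz":0,"jaw":0.57},{"tx":-13,"ty":37,"tz":0,"wx":0,"wy":0,"wz":0,"jaw":0.57},{"tx":-13,"ty":37,"tz":0,"wx":0,"wy":0,"wz":0,"jaw":0.57},{"tx":-13,"ty":37,"tz":0,"wx":0,"wy":0,"wz":0,"jaw":0.57},{"tx":-13,"ty":37,"tz":0,"wx":0,"wy":0,"wz":0,"jaw":0.57}]'
python3 -m jog '[{"tx":0,"ty":0,"tz":0,"wx":0,"wy":0,"wz":0,"jaw":0.57},{"tx":0,"ty":0,"tz":0,"wx":0,"wy":0,"wz":0,"jaw":0.57},{"tx":0,"ty":0,"tz":0,"wx":0,"wy":0,"wz":0,"jaw":0.57},{"tx":0,"ty":0,"tz":0,"wx":0,"wy":0,"wz":0,"jaw":0.57}]'
python3 -c "from h import *;st();go(.632,-.048,.051,90)"
```

```text
time_s: 12.22
tcp_pos: [0.5375, -0.3075, 0.2302]
tool_rot: [[-1.0, 0.009, 0.001], [0.009, 1.0, -0.0], [-0.001, -0.0, -1.0]]
force: [-0.9, 0.0, 0.5]
grip_width: 0.0398
time_s: 13.13
tcp_pos: [0.631, -0.0474, 0.3408]
tool_rot: [[-1.0, 0.009, 0.001], [0.009, 1.0, -0.0], [-0.001, -0.0, -1.0]]
force: [0.9, 0.2, 0.3]
grip_width: 0.0405
time_s: 13.47
tcp_pos: [0.6304, -0.0507, 0.3402]
tool_rot: [[-1.0, 0.011, 0.0], [0.011, 1.0, -0.001], [-0.0, -0.001, -1.0]]
force: [0.2, -1.2, 0.1]
grip_width: 0.0406
t 13.47 grasp [ 0.6304 -0.0508  0.1598] yaw y 89.4 zax [ 0.    -0.001 -1.   ] F [ 0.2 -1.2  0.1] w 40.6 q [-11.  29.  17.  95. -10.  57.  99.]
t mm [ -1.6   2.8 108.8] w rad [-0.001  0.    -0.011] deg [-0.   0.  -0.6]
```

```bash
python3 -m jog '[{"tx":-1.5,"ty":2.5,"tz":0,"wx":0,"wy":0,"wz":-0.01,"jaw":0.57},{"tx":0,"ty":0,"tz":30,"wx":0,"wy":0,"wz":0,"jaw":0.57},{"tx":0,"ty":0,"tz":30,"wx":0,"wy":0,"wz":0,"jaw":0.57},{"tx":0,"ty":0,"tz":30,"wx":0,"wy":0,"wz":0,"jaw":0.57},{"tx":0,"ty":0,"tz":12,"wx":0,"wy":0,"wz":0,"jaw":0.57},{"tx":0,"ty":0,"tz":6,"wx":0,"wy":0,"wz":0,"jaw":0.57},{"tx":0,"ty":0,"tz":0,"wx":0,"wy":0,"wz":0,"jaw":0.57},{"tx":0,"ty":0,"tz":0,"wx":0,"wy":0,"wz":0,"jaw":0.9},{"tx":0,"ty":0,"tz":0,"wx":0,"wy":0,"wz":0,"jaw":0.9},{"tx":0,"ty":0,"tz":0,"wx":0,"wy":0,"wz":0,"jaw":0.9},{"tx":0,"ty":0,"tz":0,"wx":0,"wy":0,"wz":0,"jaw":0.9},{"tx":0,"ty":0,"tz":0,"wx":0,"wy":0,"wz":0,"jaw":0.9}]' 40
python3 -m jog '[{"tx":0,"ty":0,"tz":-1,"wx":0,"wy":0,"wz":0,"jaw":0.9},{"tx":13,"ty":0,"tz":0,"wx":0,"wy":0,"wz":0,"jaw":0.9},{"tx":13,"ty":0,"tz":0,"wx":0,"wy":0,"wz":0,"jaw":0.9},{"tx":13,"ty":0,"tz":0,"wx":0,"wy":0,"wz":0,"jaw":0.9},{"tx":13,"ty":0,"tz":0,"wx":0,"wy":0,"wz":0,"jaw":0.9},{"tx":13,"ty":0,"tz":0,"wx":0,"wy":0,"wz":0,"jaw":0.9},{"tx":13,"ty":0,"tz":0,"wx":0,"wy":0,"wz":0,"jaw":0.9},{"tx":13,"ty":0,"tz":0,"wx":0,"wy":0,"wz":0,"jaw":0.9},{"tx":13,"ty":0,"tz":0,"wx":0,"wy":0,"wz":0,"jaw":0.9},{"tx":13,"ty":0,"tz":0,"wx":0,"wy":0,"wz":0,"jaw":0.9},{"tx":13,"ty":0,"tz":0,"wx":0,"wy":0,"wz":0,"jaw":0.9}]'
python3 -c "from h import *;st();go(.537,-.21,.0488,90)"
```

```text
time_s: 14.47
tcp_pos: [0.6326, -0.047, 0.233]
tool_rot: [[-1.0, -0.001, 0.002], [-0.001, 1.0, -0.0], [-0.002, -0.0, -1.0]]
force: [-0.9, -0.6, 8.0]
grip_width: 0.0196
time_s: 15.38
tcp_pos: [0.5017, -0.0468, 0.233]
tool_rot: [[-1.0, -0.001, 0.001], [-0.001, 1.0, 0.0], [-0.001, 0.0, -1.0]]
force: [0.9, -0.1, -0.7]
grip_width: 0.0195
t 15.38 grasp [ 0.5018 -0.0468  0.0526] yaw y 90.08 zax [ 0.001  0.    -1.   ] F [ 0.9 -0.1 -0.7] w 19.5 q [-11.  26.  15. 117. -11.  37. 102.]
t mm [ -35.1 -163.2    3.8] w rad [0.    0.001 0.001] deg [0.  0.  0.1]
```

```bash
python3 -m jog '[{"tx":0,"ty":0,"tz":-25,"wx":0,"wy":0,"wz":0,"jaw":0.9},{"tx":0,"ty":0,"tz":-25,"wx":0,"wy":0,"wz":0,"jaw":0.9},{"tx":0,"ty":0,"tz":-25,"wx":0,"wy":0,"wz":0,"jaw":0.9},{"tx":-7,"ty":-33,"tz":0,"wx":0,"wy":0,"wz":0,"jaw":0.9},{"tx":-7,"ty":-33,"tz":0,"wx":0,"wy":0,"wz":0,"jaw":0.9},{"tx":-7,"ty":-33,"tz":0,"wx":0,"wy":0,"wz":0,"jaw":0.9},{"tx":-7,"ty":-33,"tz":0,"wx":0,"wy":0,"wz":0,"jaw":0.9},{"tx":-7,"ty":-31,"tz":0,"wx":0,"wy":0,"wz":0,"jaw":0.9},{"tx":0,"ty":0,"tz":28,"wx":0,"wy":0,"wz":0,"jaw":0.9},{"tx":0,"ty":0,"tz":28,"wx":0,"wy":0,"wz":0,"jaw":0.9},{"tx":0,"ty":0,"tz":13,"wx":0,"wy":0,"wz":0,"jaw":0.9},{"tx":0,"ty":0,"tz":6,"wx":0,"wy":0,"wz":0,"jaw":0.9}]'
python3 -m jog '[{"tx":0,"ty":0,"tz":3,"wx":0,"wy":0,"wz":0,"jaw":0.9},{"tx":0,"ty":0,"tz":1,"wx":0,"wy":0,"wz":0,"jaw":0.9},{"tx":0,"ty":0,"tz":0,"wx":0,"wy":0,"wz":0,"jaw":0.9},{"tx":0,"ty":0,"tz":0,"wx":0,"wy":0,"wz":0,"jaw":0.9}]'
python3 -m jog '[{"tx":0,"ty":0,"tz":0,"wx":0,"wy":0,"wz":0,"jaw":0.57},{"tx":0,"ty":0,"tz":0,"wx":0,"wy":0,"wz":0,"jaw":0.57},{"tx":0,"ty":0,"tz":0,"wx":0,"wy":0,"wz":0,"jaw":0.57},{"tx":0,"ty":0,"tz":0,"wx":0,"wy":0,"wz":0,"jaw":0.57},{"tx":0,"ty":0,"tz":-10,"wx":0,"wy":0,"wz":0,"jaw":0.57},{"tx":0,"ty":0,"tz":-30,"wx":0,"wy":0,"wz":0,"jaw":0.57},{"tx":0,"ty":0,"tz":-35,"wx":0,"wy":0,"wz":0,"jaw":0.57},{"tx":0,"ty":0,"tz":-35,"wx":0,"wy":0,"wz":0,"jaw":0.57},{"tx":-20,"ty":-20,"tz":-20,"wx":0,"wy":0,"wz":0,"jaw":0.57},{"tx":-20,"ty":-26,"tz":-20,"wx":0,"wy":0,"wz":0,"jaw":0.57},{"tx":-20,"ty":-26,"tz":-20,"wx":0,"wy":0,"wz":0,"jaw":0.57},{"tx":-20,"ty":-26,"tz":0,"wx":0,"wy":0,"wz":0,"jaw":0.57}]'
python3 -m jog '[{"tx":0,"ty":0,"tz":0,"wx":0,"wy":0,"wz":0,"jaw":0.57},{"tx":0,"ty":0,"tz":0,"wx":0,"wy":0,"wz":0,"jaw":0.57},{"tx":0,"ty":0,"tz":0,"wx":0,"wy":0,"wz":0,"jaw":0.57}]'
python3 - <<'E'
from h import *
import pickle
st();s=ctrl.get_state();im=ctrl.get_image("wrist");pickle.dump(s,open("s3.pkl","wb"));cv2.imwrite("pics/w3.png",im[:,:,::-1])
E
```

```text
time_s: 16.38
tcp_pos: [0.5369, -0.2095, 0.231]
tool_rot: [[-1.0, -0.001, -0.003], [-0.001, 1.0, 0.001], [0.003, 0.001, -1.0]]
force: [0.5, 0.8, -1.5]
grip_width: 0.0192
time_s: 16.72
tcp_pos: [0.5379, -0.2098, 0.2299]
tool_rot: [[-1.0, -0.002, 0.002], [-0.002, 1.0, -0.0], [-0.002, -0.0, -1.0]]
force: [0.2, 0.4, -0.7]
grip_width: 0.0197
time_s: 17.72
tcp_pos: [0.6185, -0.3091, 0.4044]
tool_rot: [[-1.0, -0.002, 0.006], [-0.002, 1.0, -0.002], [-0.006, -0.002, -1.0]]
force: [1.1, 0.3, 1.5]
grip_width: 0.0406
time_s: 17.97
tcp_pos: [0.6172, -0.3074, 0.3987]
tool_rot: [[-1.0, -0.001, -0.001], [-0.001, 1.0, 0.0], [0.001, 0.0, -1.0]]
force: [0.7, 1.1, -0.6]
grip_width: 0.0404
t 17.97 grasp [ 0.6171 -0.3074  0.2183] yaw y 90.06 zax [-0.001  0.    -1.   ] F [ 0.7  1.1 -0.6] w 40.4 q [ 10.  32.  22.  83. -12.  67. 123.]
```

View pics/w3.png

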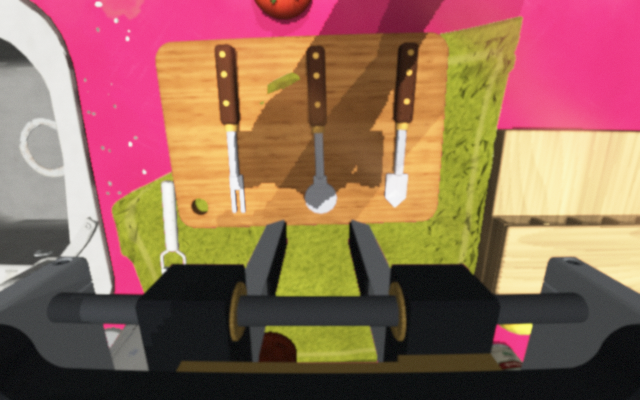

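All three tools lie on the board, released: fork at left (237,195), spreader in the middle (320,195) and knife at right (397,190). Before regripping, I'll take a close wrist look at the case.

```bash
python3 -m jog '[{"tx":0,"ty":36,"tz":0,"wx":0,"wy":0,"wz":0,"jaw":0.57},{"tx":0,"ty":36,"tz":0,"wx":0,"wy":0,"wz":0,"jaw":0.57},{"tx":0,"ty":36,"tz":0,"wx":0,"wy":0,"wz":0,"jaw":0.57},{"tx":0,"ty":36,"tz":0,"wx":0,"wy":0,"wz":0,"jaw":0.57},{"tx":0,"ty":36,"tz":0,"wx":0,"wy":0,"wz":0,"jaw":0.57},{"tx":0,"ty":36,"tz":0,"wx":0,"wy":0,"wz":0,"jaw":0.57},{"tx":0,"ty":36,"tz":0,"wx":0,"wy":0,"wz":0,"jaw":0.57},{"tx":0,"ty":36,"tz":0,"wx":0,"wy":0,"wz":0,"jaw":0.57},{"tx":0,"ty":36,"tz":0,"wx":0,"wy":0,"wz":0,"jaw":0.57},{"tx":0,"ty":36,"tz":0,"wx":0,"wy":0,"wz":0,"jaw":0.57},{"tx":0,"ty":36,"tz":0,"wx":0,"wy":0,"wz":0,"jaw":0.57},{"tx":0,"ty":36,"tz":0,"wx":0,"wy":0,"wz":0,"jaw":0.57}]'
python3 -m jog '[{"tx":4,"ty":36,"tz":9,"wx":0,"wy":0,"wz":0,"jaw":0.57},{"tx":4,"ty":36,"tz":9,"wx":0,"wy":0,"wz":0,"jaw":0.57},{"tx":4,"ty":36,"tz":9,"wx":0,"wy":0,"wz":0,"jaw":0.57},{"tx":4,"ty":36,"tz":9,"wx":0,"wy":0,"wz":0,"jaw":0.57},{"tx":4,"ty":36,"tz":9,"wx":0,"wy":0,"wz":0,"jaw":0.57},{"tx":0,"ty":0,"tz":0,"wx":0,"wy":0,"wz":0,"jaw":0.57},{"tx":0,"ty":0,"tz":0,"wx":0,"wy":0,"wz":0,"jaw":0.57},{"tx":0,"ty":0,"tz":0,"wx":0,"wy":0,"wz":0,"jaw":0.57},{"tx":0,"ty":0,"tz":0,"wx":0,"wy":0,"wz":0,"jaw":0.57}]'
python3 - <<'E'
from h import *
import pickle
st();s=ctrl.get_state();im=ctrl.get_image("wrist");pickle.dump(s,open("s4.pkl","wb"));cv2.imwrite("pics/w4f.png",im[:,:,::-1])
cv2.imwrite("pics/w4.png",cv2.resize(im[0:260,150:490,::-1],None,fx=2.3,fy=2.3,interpolation=cv2.INTER_CUBIC))
E
```

```text
time_s: 19.02
tcp_pos: [0.6158, 0.1266, 0.3993]
tool_rot: [[-1.0, -0.002, 0.0], [-0.002, 1.0, 0.0], [-0.0, 0.0, -1.0]]
force: [0.3, -0.3, 0.6]
grip_width: 0.0403
time_s: 19.77
tcp_pos: [0.5968, 0.303, 0.3543]
tool_rot: [[-1.0, -0.0, 0.001], [-0.0, 1.0, -0.0], [-0.001, -0.0, -1.0]]
force: [-0.3, 0.5, 0.5]
grip_width: 0.0405
t 19.77 grasp [0.597  0.303  0.1739] yaw y 90.0 zax [ 0.001 -0.    -1.   ] F [-0.3  0.5  0.5] w 40.5 q [-39.  32.  13.  89.  -8.  61.  66.]
```

View pics/w4.png

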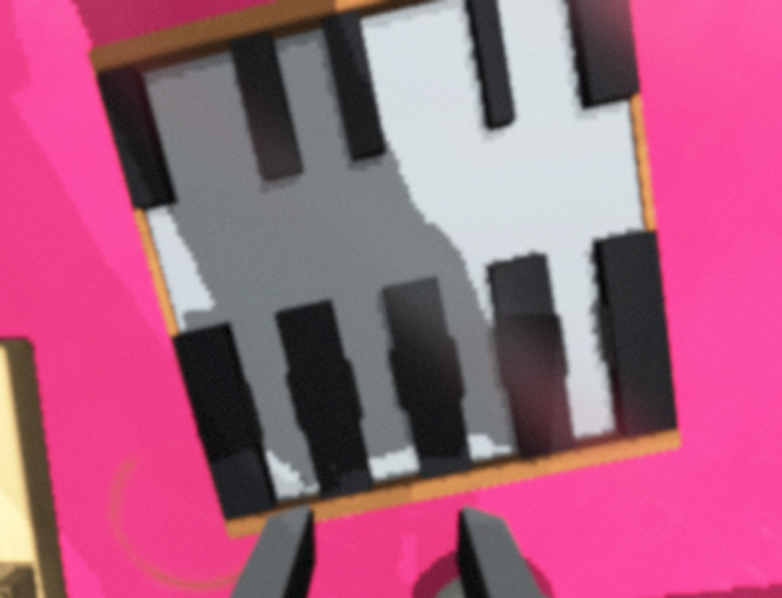

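The close look shows the empty case clearly; ribs, the channel and the end walls are all sharp. I'll fit its pose to the corners read off the crop.

```bash
cat > fit.py <<'E'
from h import *
import pickle
from scipy.optimize import least_squares
s=pickle.load(open("s4.pkl","rb"))
P=[(10,-63,24,280,315),(10,-13,24,383,290),(10,13,24,437,280),(10,63,24,546,254),(-47,59,24,512,122),(-47,-14,24,352,160),(-47,2,24,384,153),(-47,-54,24,265,181),(113,-119,26,232,535),(113,119,26,680,445),(-113,-119,26,93,54)]
P=np.array(P,float);uv=P[:,3:]/2.3+[150,0]-.28
def X(q):
    c,n=np.cos(q[2]),np.sin(q[2]);p=P[:,:3]/1000
    return np.c_[q[0]+c*p[:,0]-n*p[:,1],q[1]+n*p[:,0]+c*p[:,1],p[:,2]]
f=lambda q:(pix("wrist",X(q),s)-uv).ravel()
r=least_squares(f,[.52,.307,.2],loss="soft_l1")
print(r.x,np.degrees(r.x[2]));print(f(r.x).reshape(-1,2).round(1).tolist())
E
python3 fit.py
python3 - <<'E'
from h import *
import pickle
s=pickle.load(open("s3.pkl","rb"))
# tails z top .045 ; head tip z top .031
t=world("wrist",[(224,45),(316,46),(409,44)],.045,s);h=world("wrist",[(239,212),(321,214),(394,208)],.031,s)
for a,b in zip(t,h):print(a.round(4),b.round(4),np.linalg.norm((b-a)[:2]).round(4),np.degrees(np.arctan2(*(b-a)[1::-1])).round(1))
c=world("wrist",[(232,127),(319,128),(403,124)],.040,s);print("handle/ferrule end (tool x=-11)",c.round(4))
E
```

```text
[0.52018522 0.31230346 0.2158156 ] 12.365323247644358
[[-2.3, 0.1], [-0.3, 0.4], [0.8, -0.7], [1.3, 0.1], [2.9, -0.3], [-0.2, -0.1], [1.7, -0.8], [-1.4, -0.0], [-6.1, 5.0], [7.9, 1.0], [-9.7, 0.2]]
[ 0.4696 -0.4053  0.045 ] [ 0.659  -0.4051  0.031 ] 0.1894 0.0
[ 0.471  -0.3086  0.045 ] [ 0.6614 -0.3023  0.031 ] 0.1906 1.9
[ 0.4683 -0.211   0.045 ] [ 0.6535 -0.2111  0.031 ] 0.1851 -0.0
handle/ferrule end (tool x=-11) [[ 0.5544 -0.4038  0.04  ]
 [ 0.5556 -0.3052  0.04  ]
 [ 0.5508 -0.2102  0.04  ]]
```

```bash
sed 's/P=np.array(P,float)/P=np.array(P[:8],float)/; s/p=P\[:,:3\]\/1000/p=P[:,:3]*[1,q[3],1]\/1000/; s/\[.52,.307,.2\]/[.52,.307,.2,1]/' fit.py > fit2.py; python3 fit2.py
python3 - <<'E'
import numpy as np
from h import *
# single top-view/wrist-w2 check of both ends with new pose
E
```

```text
[0.52032123 0.31213625 0.22404438 0.96536478] 12.83679740846935
[[-0.2, 0.2], [0.0, 0.6], [0.3, -0.6], [-1.0, 0.1], [0.2, -0.1], [-0.3, 0.1], [1.0, -0.5], [-0.0, 0.2]]
```

```bash
cat > chk.py <<'E'
from h import *
im=ctrl.get_image("top")[:,:,::-1].copy()
# dark-brown handles on the board
m=np.zeros(im.shape[:2],np.uint8);m[170:260,365:485]=1
b=((im.sum(2)<230)*m).astype(np.uint8)
n,l,S,c=cv2.connectedComponentsWithStats(b)
for i in range(1,n):
    if S[i,4]>25:
        ys,xs=np.where(l==i);w=world("top",[[xs.mean(),ys.mean()]],.045)[0]
        print("blob",S[i].tolist(),c[i].round(1),"world",w.round(3))
E
python3 chk.py
python3 -m jog '[{"tx":0,"ty":-37,"tz":0,"wx":0,"wy":0,"wz":0,"jaw":0.57},{"tx":0,"ty":-37,"tz":0,"wx":0,"wy":0,"wz":0,"jaw":0.57},{"tx":0,"ty":-37,"tz":0,"wx":0,"wy":0,"wz":0,"jaw":0.57},{"tx":0,"ty":-37,"tz":0,"wx":0,"wy":0,"wz":0,"jaw":0.57},{"tx":0,"ty":-37,"tz":0,"wx":0,"wy":0,"wz":0,"jaw":0.57},{"tx":0,"ty":-37,"tz":0,"wx":0,"wy":0,"wz":0,"jaw":0.57},{"tx":0,"ty":-37,"tz":0,"wx":0,"wy":0,"wz":0,"jaw":0.57},{"tx":0,"ty":-37,"tz":0,"wx":0,"wy":0,"wz":0,"jaw":0.57},{"tx":0,"ty":-37,"tz":0,"wx":0,"wy":0,"wz":0,"jaw":0.57},{"tx":0,"ty":-37,"tz":0,"wx":0,"wy":0,"wz":0,"jaw":0.57},{"tx":0,"ty":-37,"tz":0,"wx":0,"wy":0,"wz":0,"jaw":0.57},{"tx":0,"ty":-37,"tz":0,"wx":0,"wy":0,"wz":0,"jaw":0.57}]'
python3 -m jog '[{"tx":10,"ty":-35,"tz":0,"wx":0,"wy":0,"wz":0,"jaw":0.57},{"tx":10,"ty":-35,"tz":0,"wx":0,"wy":0,"wz":0,"jaw":0.57},{"tx":0,"ty":0,"tz":0,"wx":0,"wy":0,"wz":0,"jaw":0.57},{"tx":0,"ty":0,"tz":0,"wx":0,"wy":0,"wz":0,"jaw":0.57},{"tx":0,"ty":0,"tz":0,"wx":0,"wy":0,"wz":0,"jaw":0.57}]'
python3 -c "from h import *;st();go(.5775,-.2105,.047,90)"
```

```text
blob [389, 219, 6, 24, 49] [389.9 232.3] world [ 0.498 -0.198  0.045]
blob [418, 219, 6, 24, 55] [418.9 231.8] world [ 0.504 -0.297  0.045]
blob [447, 221, 5, 24, 55] [447.8 233.7] world [ 0.501 -0.396  0.045]
time_s: 20.87
tcp_pos: [0.5966, -0.1424, 0.3542]
tool_rot: [[-1.0, 0.0, 0.001], [0.0, 1.0, -0.0], [-0.001, -0.0, -1.0]]
force: [0.9, 0.1, -0.5]
grip_width: 0.0403
time_s: 21.28
tcp_pos: [0.5773, -0.2099, 0.3539]
tool_rot: [[-1.0, -0.0, 0.0], [-0.0, 1.0, 0.0], [-0.0, 0.0, -1.0]]
force: [-0.3, 1.6, -0.1]
grip_width: 0.0403
t 21.28 grasp [ 0.5774 -0.2098  0.1735] yaw y 90.03 zax [ 0.  0. -1.] F [-0.3  1.6 -0.1] w 40.3 q [  2.  27.  20.  97. -11.  58. 116.]
t mm [-1.000e-01 -7.000e-01  1.265e+02] w rad [0. 0. 0.] deg [0. 0. 0.]
```

```bash
python3 -m jog '[{"tx":0,"ty":0,"tz":35,"wx":0,"wy":0,"wz":0,"jaw":0.57},{"tx":0,"ty":0,"tz":35,"wx":0,"wy":0,"wz":0,"jaw":0.57},{"tx":0,"ty":0,"tz":35,"wx":0,"wy":0,"wz":0,"jaw":0.57},{"tx":0,"ty":0,"tz":14,"wx":0,"wy":0,"wz":0,"jaw":0.57},{"tx":0,"ty":0,"tz":7,"wx":0,"wy":0,"wz":0,"jaw":0.57},{"tx":0,"ty":0,"tz":0,"wx":0,"wy":0,"wz":0,"jaw":0.57},{"tx":0,"ty":0,"tz":0,"wx":0,"wy":0,"wz":0,"jaw":1},{"tx":0,"ty":0,"tz":0,"wx":0,"wy":0,"wz":0,"jaw":1},{"tx":0,"ty":0,"tz":0,"wx":0,"wy":0,"wz":0,"jaw":1},{"tx":0,"ty":0,"tz":0,"wx":0,"wy":0,"wz":0,"jaw":1},{"tx":0,"ty":0,"tz":0,"wx":0,"wy":0,"wz":0,"jaw":1},{"tx":0,"ty":0,"tz":0,"wx":0,"wy":0,"wz":0,"jaw":1}]' 40
python3 -c "from h import *;st()"
```

```text
time_s: 22.28
tcp_pos: [0.5776, -0.2099, 0.2284]
tool_rot: [[-1.0, -0.001, 0.001], [-0.001, 1.0, -0.0], [-0.001, -0.0, -1.0]]
force: [-1.5, 0.9, 7.0]
grip_width: 0.0095
t 22.28 grasp [ 0.5778 -0.2099  0.048 ] yaw y 90.07 zax [ 0.001 -0.    -1.   ] F [-1.5  0.9  7. ] w 9.5 q [  4.  36.  17. 102. -14.  45. 119.]
```

```bash
python3 -m jog '[{"tx":0,"ty":0,"tz":-10,"wx":0,"wy":0,"wz":0,"jaw":1},{"tx":0,"ty":0,"tz":-30,"wx":0,"wy":0,"wz":0,"jaw":1},{"tx":0,"ty":0,"tz":-30,"wx":0,"wy":0,"wz":0,"jaw":1},{"tx":0,"ty":0,"tz":-30,"wx":0,"wy":0,"wz":0,"jaw":1},{"tx":5,"ty":35,"tz":0,"wx":0,"wy":0,"wz":0,"jaw":1},{"tx":5,"ty":35,"tz":0,"wx":0,"wy":0,"wz":0,"jaw":1},{"tx":5,"ty":35,"tz":0,"wx":0,"wy":0,"wz":0,"jaw":1},{"tx":5,"ty":35,"tz":0,"wx":0,"wy":0,"wz":0,"jaw":1},{"tx":5,"ty":35,"tz":0,"wx":0,"wy":0,"wz":0,"jaw":1},{"tx":5,"ty":35,"tz":0,"wx":0,"wy":0,"wz":0,"jaw":1},{"tx":5,"ty":35,"tz":0,"wx":0,"wy":0,"wz":0,"jaw":1},{"tx":5,"ty":35,"tz":0,"wx":0,"wy":0,"wz":0,"jaw":1}]' 50
python3 -m jog '[{"tx":5,"ty":35,"tz":0,"wx":0,"wy":0,"wz":0,"jaw":1},{"tx":5,"ty":35,"tz":0,"wx":0,"wy":0,"wz":0,"jaw":1},{"tx":5,"ty":35,"tz":0,"wx":0,"wy":0,"wz":0,"jaw":1},{"tx":5,"ty":35,"tz":0,"wx":0,"wy":0,"wz":0,"jaw":1},{"tx":5,"ty":35,"tz":0,"wx":0,"wy":0,"wz":0,"jaw":1},{"tx":6,"ty":35,"tz":0,"wx":0,"wy":0,"wz":0,"jaw":1},{"tx":6,"ty":35,"tz":0,"wx":0,"wy":0,"wz":0,"jaw":1},{"tx":6,"ty":35,"tz":0,"wx":0,"wy":0,"wz":0,"jaw":1},{"tx":5,"ty":32,"tz":0,"wx":0,"wy":0,"wz":0,"jaw":1}]'
python3 -m jog '[{"tx":0,"ty":0,"tz":0,"wx":0,"wy":0,"wz":0.117,"jaw":1},{"tx":0,"ty":0,"tz":0,"wx":0,"wy":0,"wz":0.117,"jaw":1},{"tx":0,"ty":0,"tz":0,"wx":0,"wy":0,"wz":0.117,"jaw":1},{"tx":0,"ty":0,"tz":0,"wx":0,"wy":0,"wz":0.117,"jaw":1},{"tx":0,"ty":0,"tz":0,"wx":0,"wy":0,"wz":0.117,"jaw":1},{"tx":0,"ty":0,"tz":0,"wx":0,"wy":0,"wz":0.117,"jaw":1},{"tx":0,"ty":0,"tz":0,"wx":0,"wy":0,"wz":0.117,"jaw":1},{"tx":0,"ty":0,"tz":0,"wx":0,"wy":0,"wz":0.117,"jaw":1},{"tx":0,"ty":0,"tz":0,"wx":0,"wy":0,"wz":0.117,"jaw":1},{"tx":0,"ty":0,"tz":0,"wx":0,"wy":0,"wz":0.117,"jaw":1},{"tx":0,"ty":0,"tz":0,"wx":0,"wy":0,"wz":0.117,"jaw":1},{"tx":0,"ty":0,"tz":0,"wx":0,"wy":0,"wz":0.117,"jaw":1}]'
python3 -m jog '[{"tx":0,"ty":0,"tz":0,"wx":0,"wy":0,"wz":0.117,"jaw":1},{"tx":0,"ty":0,"tz":0,"wx":0,"wy":0,"wz":0.117,"jaw":1},{"tx":0,"ty":0,"tz":0,"wx":0,"wy":0,"wz":0.117,"jaw":1},{"tx":0,"ty":0,"tz":0,"wx":0,"wy":0,"wz":0.117,"jaw":1},{"tx":0,"ty":0,"tz":0,"wx":0,"wy":0,"wz":0.117,"jaw":1},{"tx":0,"ty":0,"tz":0,"wx":0,"wy":0,"wz":0.117,"jaw":1},{"tx":0,"ty":0,"tz":0,"wx":0,"wy":0,"wz":0.117,"jaw":1},{"tx":0,"ty":0,"tz":0,"wx":0,"wy":0,"wz":0.117,"jaw":1},{"tx":0,"ty":0,"tz":0,"wx":0,"wy":0,"wz":0.117,"jaw":1},{"tx":0,"ty":0,"tz":0,"wx":0,"wy":0,"wz":0.117,"jaw":1},{"tx":0,"ty":0,"tz":0,"wx":0,"wy":0,"wz":0.117,"jaw":1},{"tx":0,"ty":0,"tz":0,"wx":0,"wy":0,"wz":0.117,"jaw":1}]'
python3 -m jog '[{"tx":0,"ty":0,"tz":0,"wx":0,"wy":0,"wz":0.117,"jaw":1},{"tx":0,"ty":0,"tz":0,"wx":0,"wy":0,"wz":0,"jaw":1},{"tx":0,"ty":0,"tz":0,"wx":0,"wy":0,"wz":0,"jaw":1},{"tx":0,"ty":0,"tz":0,"wx":0,"wy":0,"wz":0,"jaw":1}]'
python3 -c "from h import *;st();go(.4896,.3821,.06,282.3)"; python3 chk.py
```

```text
time_s: 23.28
tcp_pos: [0.5365, 0.0716, 0.3285]
tool_rot: [[-1.0, -0.001, 0.001], [-0.001, 1.0, 0.0], [-0.001, 0.0, -1.0]]
force: [0.5, 0.3, -1.6]
grip_width: 0.0096
time_s: 24.03
tcp_pos: [0.4879, 0.3841, 0.3284]
tool_rot: [[-1.0, -0.002, 0.0], [-0.002, 1.0, 0.0], [-0.0, 0.0, -1.0]]
force: [1.1, -0.6, -1.0]
grip_width: 0.0093
time_s: 25.03
tcp_pos: [0.4886, 0.382, 0.3283]
tool_rot: [[-0.162, 0.987, -0.0], [0.987, 0.162, 0.0], [0.0, 0.0, -1.0]]
force: [-1.2, 0.5, -1.6]
grip_width: 0.0092
time_s: 26.03
tcp_pos: [0.4886, 0.382, 0.3283]
tool_rot: [[0.946, 0.323, -0.0], [0.323, -0.946, 0.001], [-0.0, -0.001, -1.0]]
force: [0.4, -0.1, -1.7]
grip_width: 0.0093
time_s: 26.37
tcp_pos: [0.4886, 0.3821, 0.3279]
tool_rot: [[0.975, 0.22, -0.0], [0.22, -0.975, 0.0], [-0.0, -0.0, -1.0]]
force: [-0.4, 0.7, -1.5]
grip_width: 0.0091
t 26.37 grasp [0.4886 0.3821 0.1475] yaw y -77.28 zax [-0.  0. -1.] F [-0.4  0.7 -1.5] w 9.1 q [-76.  37.  49.  98. -32.  60. -93.]
t mm [ 0.9  0.2 87.5] w rad [-0.     0.     0.007] deg [-0.   0.   0.4]
blob [418, 217, 6, 26, 50] [418.7 231.9] world [ 0.504 -0.296  0.045]
blob [447, 221, 6, 24, 56] [447.9 233.9] world [ 0.501 -0.396  0.045]
```

```bash
python3 -m jog '[{"tx":0.8,"ty":0,"tz":24,"wx":0,"wy":0,"wz":0.007,"jaw":1},{"tx":0,"ty":0,"tz":30,"wx":0,"wy":0,"wz":0,"jaw":1},{"tx":0,"ty":0,"tz":20,"wx":0,"wy":0,"wz":0,"jaw":1},{"tx":0,"ty":0,"tz":0,"wx":0,"wy":0,"wz":0,"jaw":1},{"tx":0,"ty":0,"tz":0,"wx":0,"wy":0,"wz":0,"jaw":1},{"tx":0,"ty":0,"tz":0,"wx":0,"wy":0,"wz":0,"jaw":1}]'
python3 - <<'E'
from h import *
import pickle
st();s=ctrl.get_state();im=ctrl.get_image("wrist")
c=im[0:300,120:520,::-1].copy();k=2
c=cv2.resize(c,None,fx=k,fy=k,interpolation=cv2.INTER_CUBIC)
# overlay slot model: knife handle cutout & neighbours at z=.024
a=np.radians(12.3);R=np.array([[np.cos(a),-np.sin(a)],[np.sin(a),np.cos(a)]])
for cy in(-75,-25,25,75):
    q=np.array([(10,cy-12),(103,cy-12),(103,cy+12),(10,cy+12)])/1000@R.T+[.5202,.312]
    p=pix("wrist",np.c_[q,np.full(4,.024)],s);p=((p-[120,0])*k).astype(int)
    cv2.polylines(c,[p.reshape(-1,1,2)],True,(0,255,0),1)
cv2.imwrite("pics/w5.png",c)
E
```

```text
time_s: 26.92
tcp_pos: [0.4901, 0.3822, 0.2551]
tool_rot: [[0.978, 0.21, 0.001], [0.21, -0.978, 0.001], [0.001, -0.001, -1.0]]
force: [-0.1, 0.0, -0.6]
grip_width: 0.0095
t 26.92 grasp [0.4903 0.3823 0.0747] yaw y -77.89 zax [ 0.001  0.001 -1.   ] F [-0.1  0.  -0.6] w 9.5 q [-73.  42.  45. 101. -36.  53. -90.]
```

View pics/w5.png

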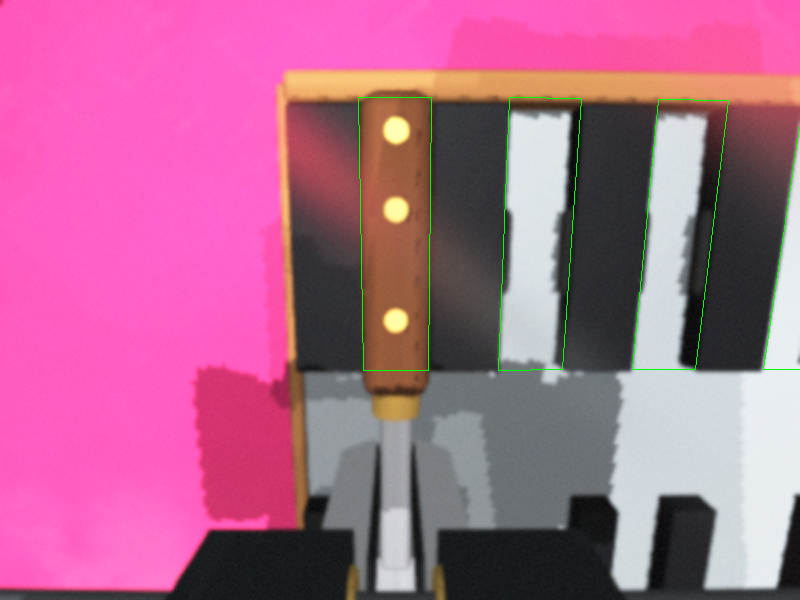

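The overlay agrees with the case's edges to about 1 mm, and the handle is centred on the knife slot. I'll check the lengthwise position, then lower it.

```bash
python3 - <<'E'
from h import *
a=np.radians(12.3);R=np.array([[np.cos(a),-np.sin(a)],[np.sin(a),np.cos(a)]])
w=world("wrist",[(318,46.5),(318,196),(318,187)],.0717)
print(((w[:,:2]-[.5202,.312])@R*1000).round(1))
E
python3 -m jog '[{"tx":0,"ty":0,"tz":15,"wx":0,"wy":0,"wz":0,"jaw":1},{"tx":0,"ty":0,"tz":8,"wx":0,"wy":0,"wz":0,"jaw":1},{"tx":0,"ty":0,"tz":4,"wx":0,"wy":0,"wz":0,"jaw":1},{"tx":0,"ty":0,"tz":3,"wx":0,"wy":0,"wz":0,"jaw":1},{"tx":0,"ty":0,"tz":0,"wx":0,"wy":0,"wz":0,"jaw":1}]'
python3 -c "from h import *;st()"
```

```text
[[94.7 74.9]
 [15.1 75.1]
 [20.5 75.1]]
time_s: 27.38
tcp_pos: [0.4895, 0.382, 0.2231]
tool_rot: [[0.978, 0.209, -0.0], [0.209, -0.978, -0.001], [-0.001, 0.001, -1.0]]
force: [-0.9, -0.5, -0.3]
grip_width: 0.0094
t 27.38 grasp [0.4894 0.3819 0.0427] yaw y -77.93 zax [-0.    -0.001 -1.   ] F [-0.9 -0.5 -0.3] w 9.4 q [-72.  44.  43. 101. -38.  51. -89.]
```

```bash
python3 -m jog '[{"tx":0,"ty":0,"tz":3,"wx":0,"wy":0,"wz":0,"jaw":1},{"tx":0,"ty":0,"tz":0,"wx":0,"wy":0,"wz":0,"jaw":1}]'
python3 -m jog '[{"tx":0,"ty":0,"tz":3,"wx":0,"wy":0,"wz":0,"jaw":1},{"tx":0,"ty":0,"tz":0,"wx":0,"wy":0,"wz":0,"jaw":1}]'
python3 -m jog '[{"tx":0,"ty":0,"tz":3,"wx":0,"wy":0,"wz":0,"jaw":1},{"tx":0,"ty":0,"tz":0,"wx":0,"wy":0,"wz":0,"jaw":1}]'
python3 -c "from h import *;st()"
```

```text
time_s: 27.55
tcp_pos: [0.4897, 0.3821, 0.2206]
tool_rot: [[0.978, 0.209, 0.0], [0.209, -0.978, -0.0], [0.0, 0.0, -1.0]]
force: [1.5, -0.2, 1.3]
grip_width: 0.0093
time_s: 27.72
tcp_pos: [0.4896, 0.3821, 0.2174]
tool_rot: [[0.978, 0.209, 0.0], [0.209, -0.978, -0.0], [0.0, 0.0, -1.0]]
force: [2.1, -1.0, 0.7]
grip_width: 0.0095
time_s: 27.88
tcp_pos: [0.4895, 0.3821, 0.2143]
tool_rot: [[0.978, 0.209, 0.0], [0.209, -0.978, -0.0], [-0.0, 0.0, -1.0]]
force: [1.2, -1.3, -0.3]
grip_width: 0.009
t 27.88 grasp [0.4895 0.3821 0.0339] yaw y -77.93 zax [ 0. -0. -1.] F [ 1.2 -1.3 -0.3] w 9.0 q [-71.  45.  43. 101. -39.  50. -88.]
```

```bash
python3 -m jog '[{"tx":0,"ty":0,"tz":0,"wx":0,"wy":0,"wz":0,"jaw":0.6},{"tx":0,"ty":0,"tz":0,"wx":0,"wy":0,"wz":0,"jaw":0.6},{"tx":0,"ty":0,"tz":0,"wx":0,"wy":0,"wz":0,"jaw":0.6},{"tx":0,"ty":0,"tz":0,"wx":0,"wy":0,"wz":0,"jaw":0.6},{"tx":0,"ty":0,"tz":-20,"wx":0,"wy":0,"wz":0,"jaw":0.6},{"tx":0,"ty":0,"tz":-25,"wx":0,"wy":0,"wz":0,"jaw":1},{"tx":23,"ty":0,"tz":0,"wx":0,"wy":0,"wz":0,"jaw":1},{"tx":23,"ty":0,"tz":0,"wx":0,"wy":0,"wz":0,"jaw":1},{"tx":22.5,"ty":0,"tz":0,"wx":0,"wy":0,"wz":0,"jaw":1},{"tx":0,"ty":0,"tz":0,"wx":0,"wy":0,"wz":0,"jaw":1},{"tx":0,"ty":0,"tz":0,"wx":0,"wy":0,"wz":0,"jaw":1}]'
python3 -c "from h import *;st()"
python3 -m jog '[{"tx":0,"ty":0,"tz":10,"wx":0,"wy":0,"wz":0,"jaw":1},{"tx":0,"ty":0,"tz":8,"wx":0,"wy":0,"wz":0,"jaw":1},{"tx":0,"ty":0,"tz":0,"wx":0,"wy":0,"wz":0,"jaw":1}]'
python3 -m jog '[{"tx":0,"ty":0,"tz":4,"wx":0,"wy":0,"wz":0,"jaw":1},{"tx":0,"ty":0,"tz":0,"wx":0,"wy":0,"wz":0,"jaw":1}]'
python3 -m jog '[{"tx":0,"ty":0,"tz":4,"wx":0,"wy":0,"wz":0,"jaw":1},{"tx":0,"ty":0,"tz":0,"wx":0,"wy":0,"wz":0,"jaw":1}]'
python3 -c "from h import *;st()"
```

```text
time_s: 28.8
tcp_pos: [0.5571, 0.3961, 0.2593]
tool_rot: [[0.978, 0.208, 0.0], [0.208, -0.978, -0.001], [0.0, 0.001, -1.0]]
force: [-1.4, 0.1, -1.3]
grip_width: 0.002
t 28.8 grasp [0.5572 0.396  0.0789] yaw y -77.97 zax [ 0.    -0.001 -1.   ] F [-1.4  0.1 -1.3] w 2.0 q [-67.  47.  45.  91. -37.  58. -89.]
time_s: 29.05
tcp_pos: [0.5552, 0.3966, 0.2393]
tool_rot: [[0.978, 0.21, -0.003], [0.21, -0.978, -0.001], [-0.003, 0.001, -1.0]]
force: [-0.5, -0.1, -0.8]
grip_width: 0.0005
time_s: 29.22
tcp_pos: [0.556, 0.3966, 0.2369]
tool_rot: [[0.978, 0.21, -0.001], [0.21, -0.978, -0.001], [-0.001, 0.0, -1.0]]
force: [-0.9, -0.6, -0.2]
grip_width: 0.0002
time_s: 29.38
tcp_pos: [0.5563, 0.3966, 0.2331]
tool_rot: [[0.978, 0.209, -0.0], [0.209, -0.978, -0.0], [-0.0, 0.0, -1.0]]
force: [0.1, 0.9, -0.6]
grip_width: 0.0004
t 29.38 grasp [0.5562 0.3965 0.0527] yaw y -77.92 zax [-0. -0. -1.] F [ 0.1  0.9 -0.6] w 0.4 q [-66.  48.  43.  91. -38.  56. -88.]
```

```bash
python3 -m jog '[{"tx":0,"ty":0,"tz":3,"wx":0,"wy":0,"wz":0,"jaw":1},{"tx":0,"ty":0,"tz":0,"wx":0,"wy":0,"wz":0,"jaw":1}]' | grep -E "force|pos"
python3 -m jog '[{"tx":0,"ty":0,"tz":2,"wx":0,"wy":0,"wz":0,"jaw":1},{"tx":0,"ty":0,"tz":0,"wx":0,"wy":0,"wz":0,"jaw":1}]'| grep -E "force|pos"
python3 -m jog '[{"tx":0,"ty":0,"tz":1,"wx":0,"wy":0,"wz":0,"jaw":1},{"tx":0,"ty":0,"tz":0,"wx":0,"wy":0,"wz":0,"jaw":1}]'| grep -E "force|pos"
python3 -c "from h import *;st()"
```

```text
tcp_pos: [0.5564, 0.3966, 0.2303]
force: [0.1, -0.7, 0.8]
tcp_pos: [0.5565, 0.3965, 0.2285]
force: [-0.6, -0.1, -0.3]
tcp_pos: [0.5565, 0.3965, 0.2276]
force: [1.1, -0.2, 0.2]
t 29.88 grasp [0.5566 0.3965 0.0472] yaw y -77.92 zax [ 0. -0. -1.] F [ 1.1 -0.2  0.2] w 0.5 q [-66.  49.  43.  91. -38.  56. -88.]
```

```bash
python3 -m jog '[{"tx":0,"ty":0,"tz":1,"wx":0,"wy":0,"wz":0,"jaw":1},{"tx":0,"ty":0,"tz":0,"wx":0,"wy":0,"wz":0,"jaw":1}]' | grep -E "force|pos"
python3 -m jog '[{"tx":0,"ty":0,"tz":1,"wx":0,"wy":0,"wz":0,"jaw":1},{"tx":0,"ty":0,"tz":0,"wx":0,"wy":0,"wz":0,"jaw":1}]'| grep -E "force|pos"
python3 - <<'E'
from h import *
st();im=ctrl.get_image("wrist")
cv2.imwrite("pics/w6.png",im[:,:,::-1])
E
```

```text
tcp_pos: [0.5566, 0.3965, 0.2275]
force: [-3.7, -1.7, 12.4]
tcp_pos: [0.5567, 0.3964, 0.2274]
force: [-8.9, -4.2, 26.2]
t 30.22 grasp [0.5567 0.3965 0.047 ] yaw y -77.93 zax [-0.     0.001 -1.   ] F [-8.9 -4.2 26.2] w 0.3 q [-66.  49.  43.  91. -39.  56. -88.]
```

View pics/w6.png

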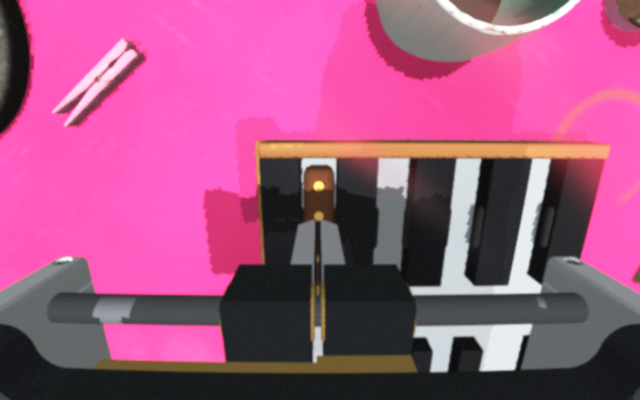

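Image: the handle lies in its slot with its tail at (318,180). The tips met a firm stop at 28 mm, the home height, with 26 N. The knife is home, so I go back for the spreader.

```bash
python3 -m jog '[{"tx":0,"ty":0,"tz":-30,"wx":0,"wy":0,"wz":0,"jaw":1},{"tx":0,"ty":0,"tz":-35,"wx":0,"wy":0,"wz":0,"jaw":0.57},{"tx":0,"ty":0,"tz":-35,"wx":0,"wy":0,"wz":0,"jaw":0.57},{"tx":0,"ty":0,"tz":-30,"wx":0,"wy":0,"wz":-0.117,"jaw":0.57},{"tx":0,"ty":0,"tz":0,"wx":0,"wy":0,"wz":-0.117,"jaw":0.57},{"tx":0,"ty":0,"tz":0,"wx":0,"wy":0,"wz":-0.117,"jaw":0.57},{"tx":0,"ty":0,"tz":0,"wx":0,"wy":0,"wz":-0.117,"jaw":0.57},{"tx":0,"ty":0,"tz":0,"wx":0,"wy":0,"wz":-0.117,"jaw":0.57},{"tx":0,"ty":0,"tz":0,"wx":0,"wy":0,"wz":-0.117,"jaw":0.57},{"tx":0,"ty":0,"tz":0,"wx":0,"wy":0,"wz":-0.117,"jaw":0.57},{"tx":0,"ty":0,"tz":0,"wx":0,"wy":0,"wz":-0.117,"jaw":0.57},{"tx":0,"ty":0,"tz":0,"wx":0,"wy":0,"wz":-0.117,"jaw":0.57}]' 40
python3 -m jog '[{"tx":0,"ty":0,"tz":0,"wx":0,"wy":0,"wz":-0.117,"jaw":0.57},{"tx":0,"ty":0,"tz":0,"wx":0,"wy":0,"wz":-0.117,"jaw":0.57},{"tx":0,"ty":0,"tz":0,"wx":0,"wy":0,"wz":-0.117,"jaw":0.57},{"tx":0,"ty":0,"tz":0,"wx":0,"wy":0,"wz":-0.117,"jaw":0.57},{"tx":0,"ty":0,"tz":0,"wx":0,"wy":0,"wz":-0.117,"jaw":0.57},{"tx":0,"ty":0,"tz":0,"wx":0,"wy":0,"wz":-0.117,"jaw":0.57},{"tx":0,"ty":0,"tz":0,"wx":0,"wy":0,"wz":-0.117,"jaw":0.57},{"tx":0,"ty":0,"tz":0,"wx":0,"wy":0,"wz":-0.117,"jaw":0.57},{"tx":0,"ty":0,"tz":0,"wx":0,"wy":0,"wz":-0.117,"jaw":0.57},{"tx":0,"ty":0,"tz":0,"wx":0,"wy":0,"wz":-0.117,"jaw":0.57},{"tx":0,"ty":0,"tz":0,"wx":0,"wy":0,"wz":-0.117,"jaw":0.57},{"tx":0,"ty":0,"tz":0,"wx":0,"wy":0,"wz":-0.117,"jaw":0.57}]'
python3 -m jog '[{"tx":0,"ty":0,"tz":0,"wx":0,"wy":0,"wz":-0.117,"jaw":0.57},{"tx":0,"ty":0,"tz":0,"wx":0,"wy":0,"wz":-0.117,"jaw":0.57},{"tx":0,"ty":0,"tz":0,"wx":0,"wy":0,"wz":-0.117,"jaw":0.57},{"tx":0,"ty":0,"tz":0,"wx":0,"wy":0,"wz":-0.117,"jaw":0.57},{"tx":0,"ty":0,"tz":0,"wx":0,"wy":0,"wz":0,"jaw":0.57},{"tx":0,"ty":0,"tz":0,"wx":0,"wy":0,"wz":0,"jaw":0.57}]'
python3 chk.py
python3 -c "from h import *;st();go(.581,-.304,.047,90.7)"
```

```text
time_s: 31.27
tcp_pos: [0.5564, 0.3965, 0.3556]
tool_rot: [[0.297, 0.955, -0.0], [0.955, -0.297, -0.0], [-0.0, -0.0, -1.0]]
force: [0.1, -0.2, 0.0]
grip_width: 0.04
time_s: 32.27
tcp_pos: [0.5564, 0.3964, 0.3555]
tool_rot: [[-0.892, 0.451, -0.0], [0.451, 0.892, -0.0], [0.0, -0.0, -1.0]]
force: [-0.3, -0.1, -0.4]
grip_width: 0.0404
time_s: 32.77
tcp_pos: [0.5566, 0.3963, 0.3556]
tool_rot: [[-1.0, 0.01, -0.0], [0.01, 1.0, -0.0], [0.0, -0.0, -1.0]]
force: [-0.3, 0.3, -0.3]
grip_width: 0.04
blob [418, 218, 6, 25, 54] [418.9 232.3] world [ 0.502 -0.297  0.045]
blob [447, 221, 5, 24, 54] [447.8 233.7] world [ 0.501 -0.396  0.045]
t 32.82 grasp [0.5565 0.3963 0.1751] yaw y 89.4 zax [-0. -0. -1.] F [ 0.2  0.1 -0.5] w 40.4 q [-45.  33.  10.  86.  -6.  62.  56.]
t mm [ -31.8 -700.   128.3] w rad [-0.    -0.    -0.023] deg [-0.  -0.  -1.3]
```

Tools haven't moved. On to the spreader.

```bash
python3 -m jog '[{"tx":-2,"ty":-37,"tz":0,"wx":0,"wy":0,"wz":0,"jaw":0.57},{"tx":-2,"ty":-37,"tz":0,"wx":0,"wy":0,"wz":0,"jaw":0.57},{"tx":-2,"ty":-37,"tz":0,"wx":0,"wy":0,"wz":0,"jaw":0.57},{"tx":-2,"ty":-37,"tz":0,"wx":0,"wy":0,"wz":0,"jaw":0.57},{"tx":-2,"ty":-37,"tz":0,"wx":0,"wy":0,"wz":0,"jaw":0.57},{"tx":-2,"ty":-37,"tz":0,"wx":0,"wy":0,"wz":0,"jaw":0.57},{"tx":-2,"ty":-37,"tz":0,"wx":0,"wy":0,"wz":0,"jaw":0.57},{"tx":-2,"ty":-37,"tz":0,"wx":0,"wy":0,"wz":0,"jaw":0.57},{"tx":-2,"ty":-37,"tz":0,"wx":0,"wy":0,"wz":0,"jaw":0.57},{"tx":-2,"ty":-37,"tz":0,"wx":0,"wy":0,"wz":0,"jaw":0.57},{"tx":-2,"ty":-37,"tz":0,"wx":0,"wy":0,"wz":0,"jaw":0.57}]'
python3 -m jog '[{"tx":-1.5,"ty":-37,"tz":0,"wx":0,"wy":0,"wz":0,"jaw":0.57},{"tx":-1.5,"ty":-37,"tz":0,"wx":0,"wy":0,"wz":0,"jaw":0.57},{"tx":-1,"ty":-37,"tz":0,"wx":0,"wy":0,"wz":0,"jaw":0.57},{"tx":-1,"ty":-37,"tz":0,"wx":0,"wy":0,"wz":0,"jaw":0.57},{"tx":-1,"ty":-37,"tz":0,"wx":0,"wy":0,"wz":0,"jaw":0.57},{"tx":-1,"ty":-36,"tz":0,"wx":0,"wy":0,"wz":0,"jaw":0.57},{"tx":-1,"ty":-36,"tz":0,"wx":0,"wy":0,"wz":0,"jaw":0.57},{"tx":-1,"ty":-36,"tz":0,"wx":0,"wy":0,"wz":-0.023,"jaw":0.57},{"tx":0,"ty":0,"tz":0,"wx":0,"wy":0,"wz":0,"jaw":0.57},{"tx":0,"ty":0,"tz":0,"wx":0,"wy":0,"wz":0,"jaw":0.57},{"tx":0,"ty":0,"tz":0,"wx":0,"wy":0,"wz":0,"jaw":0.57}]'
python3 -c "from h import *;st();go(.581,-.304,.047,90.7)"
```

```text
time_s: 33.73
tcp_pos: [0.5759, -0.0123, 0.3559]
tool_rot: [[-1.0, 0.01, 0.0], [0.01, 1.0, 0.0], [-0.0, 0.0, -1.0]]
force: [0.5, -0.0, 0.7]
grip_width: 0.0404
time_s: 34.65
tcp_pos: [0.5835, -0.3032, 0.3555]
tool_rot: [[-1.0, -0.015, -0.0], [-0.015, 1.0, 0.0], [0.0, 0.0, -1.0]]
force: [0.1, 1.3, -0.1]
grip_width: 0.0405
t 34.65 grasp [ 0.5835 -0.3031  0.1751] yaw y 90.85 zax [-0.  0. -1.] F [ 0.1  1.3 -0.1] w 40.5 q [ 11.  31.  20.  91. -12.  60. 125.]
t mm [  2.5  -0.8 128.1] w rad [ 0.    -0.     0.003] deg [ 0.  -0.   0.1]
```

```bash
python3 -m jog '[{"tx":2.5,"ty":-1,"tz":35,"wx":0,"wy":0,"wz":0,"jaw":0.57},{"tx":0,"ty":0,"tz":35,"wx":0,"wy":0,"wz":0,"jaw":0.57},{"tx":0,"ty":0,"tz":35,"wx":0,"wy":0,"wz":0,"jaw":0.57},{"tx":0,"ty":0,"tz":15,"wx":0,"wy":0,"wz":0,"jaw":0.57},{"tx":0,"ty":0,"tz":8,"wx":0,"wy":0,"wz":0,"jaw":0.57},{"tx":0,"ty":0,"tz":0,"wx":0,"wy":0,"wz":0,"jaw":0.57},{"tx":0,"ty":0,"tz":0,"wx":0,"wy":0,"wz":0,"jaw":1},{"tx":0,"ty":0,"tz":0,"wx":0,"wy":0,"wz":0,"jaw":1},{"tx":0,"ty":0,"tz":0,"wx":0,"wy":0,"wz":0,"jaw":1},{"tx":0,"ty":0,"tz":0,"wx":0,"wy":0,"wz":0,"jaw":1},{"tx":0,"ty":0,"tz":0,"wx":0,"wy":0,"wz":0,"jaw":1},{"tx":0,"ty":0,"tz":0,"wx":0,"wy":0,"wz":0,"jaw":1}]' 50
python3 -m jog '[{"tx":0,"ty":0,"tz":-10,"wx":0,"wy":0,"wz":0,"jaw":1},{"tx":0,"ty":0,"tz":-30,"wx":0,"wy":0,"wz":0,"jaw":1},{"tx":0,"ty":0,"tz":-30,"wx":0,"wy":0,"wz":0,"jaw":1},{"tx":0,"ty":0,"tz":-30,"wx":0,"wy":0,"wz":0,"jaw":1},{"tx":0,"ty":0,"tz":0,"wx":0,"wy":0,"wz":0,"jaw":1},{"tx":0,"ty":0,"tz":0,"wx":0,"wy":0,"wz":0,"jaw":1}]'
python3 -c "from h import *;st();go(.5002,.3332,.148,90.7)"
```

```text
time_s: 35.65
tcp_pos: [0.5811, -0.3048, 0.2285]
tool_rot: [[-1.0, -0.017, 0.001], [-0.017, 1.0, -0.0], [-0.001, -0.0, -1.0]]
force: [-1.3, 0.7, 7.2]
grip_width: 0.0094
time_s: 36.15
tcp_pos: [0.5811, -0.3048, 0.3299]
tool_rot: [[-1.0, -0.017, 0.003], [-0.017, 1.0, -0.001], [-0.003, -0.001, -1.0]]
force: [-0.7, -0.1, -1.5]
grip_width: 0.0092
t 36.15 grasp [ 0.5817 -0.305   0.1495] yaw y 90.98 zax [ 0.003 -0.001 -1.   ] F [-0.7 -0.1 -1.5] w 9.2 q [ 11.  32.  20.  92. -12.  57. 125.]
t mm [6.990e+01 6.393e+02 5.000e-01] w rad [-0.001  0.003  0.005] deg [-0.1  0.2  0.3]
```

```bash
python3 -m jog '[{"tx":4.1,"ty":37.6,"tz":0,"wx":0,"wy":0,"wz":0,"jaw":1},{"tx":4.1,"ty":37.6,"tz":0,"wx":0,"wy":0,"wz":0,"jaw":1},{"tx":4.1,"ty":37.6,"tz":0,"wx":0,"wy":0,"wz":0,"jaw":1},{"tx":4.1,"ty":37.6,"tz":0,"wx":0,"wy":0,"wz":0,"jaw":1},{"tx":4.1,"ty":37.6,"tz":0,"wx":0,"wy":0,"wz":0,"jaw":1},{"tx":4.1,"ty":37.6,"tz":0,"wx":0,"wy":0,"wz":0,"jaw":1},{"tx":4.1,"ty":37.6,"tz":0,"wx":0,"wy":0,"wz":0,"jaw":1},{"tx":4.1,"ty":37.6,"tz":0,"wx":0,"wy":0,"wz":0,"jaw":1},{"tx":4.1,"ty":37.6,"tz":0,"wx":0,"wy":0,"wz":0,"jaw":1}]'
python3 -m jog '[{"tx":4.1,"ty":37.6,"tz":0,"wx":0,"wy":0,"wz":0,"jaw":1},{"tx":4.1,"ty":37.6,"tz":0,"wx":0,"wy":0,"wz":0,"jaw":1},{"tx":4.1,"ty":37.6,"tz":0,"wx":0,"wy":0,"wz":0,"jaw":1},{"tx":4.1,"ty":37.6,"tz":0,"wx":0,"wy":0,"wz":0,"jaw":1},{"tx":4.1,"ty":37.6,"tz":0,"wx":0,"wy":0,"wz":0,"jaw":1},{"tx":4.1,"ty":37.6,"tz":0,"wx":0,"wy":0,"wz":0,"jaw":1},{"tx":4.1,"ty":37.6,"tz":0,"wx":0,"wy":0,"wz":0,"jaw":1},{"tx":4.1,"ty":37.6,"tz":0,"wx":0,"wy":0,"wz":0,"jaw":1}]'
python3 -m jog '[{"tx":0,"ty":0,"tz":0,"wx":0,"wy":0,"wz":0.1178,"jaw":1},{"tx":0,"ty":0,"tz":0,"wx":0,"wy":0,"wz":0.1178,"jaw":1},{"tx":0,"ty":0,"tz":0,"wx":0,"wy":0,"wz":0.1178,"jaw":1},{"tx":0,"ty":0,"tz":0,"wx":0,"wy":0,"wz":0.1178,"jaw":1},{"tx":0,"ty":0,"tz":0,"wx":0,"wy":0,"wz":0.1178,"jaw":1},{"tx":0,"ty":0,"tz":0,"wx":0,"wy":0,"wz":0.1178,"jaw":1},{"tx":0,"ty":0,"tz":0,"wx":0,"wy":0,"wz":0.1178,"jaw":1},{"tx":0,"ty":0,"tz":0,"wx":0,"wy":0,"wz":0.1178,"jaw":1},{"tx":0,"ty":0,"tz":0,"wx":0,"wy":0,"wz":0.1178,"jaw":1},{"tx":0,"ty":0,"tz":0,"wx":0,"wy":0,"wz":0.1178,"jaw":1},{"tx":0,"ty":0,"tz":0,"wx":0,"wy":0,"wz":0.1178,"jaw":1},{"tx":0,"ty":0,"tz":0,"wx":0,"wy":0,"wz":0.1178,"jaw":1}]'
python3 -m jog '[{"tx":0,"ty":0,"tz":0,"wx":0,"wy":0,"wz":0.1178,"jaw":1},{"tx":0,"ty":0,"tz":0,"wx":0,"wy":0,"wz":0.1178,"jaw":1},{"tx":0,"ty":0,"tz":0,"wx":0,"wy":0,"wz":0.1178,"jaw":1},{"tx":0,"ty":0,"tz":0,"wx":0,"wy":0,"wz":0.1178,"jaw":1},{"tx":0,"ty":0,"tz":0,"wx":0,"wy":0,"wz":0.1178,"jaw":1},{"tx":0,"ty":0,"tz":0,"wx":0,"wy":0,"wz":0.1178,"jaw":1},{"tx":0,"ty":0,"tz":0,"wx":0,"wy":0,"wz":0.1178,"jaw":1},{"tx":0,"ty":0,"tz":0,"wx":0,"wy":0,"wz":0.1178,"jaw":1},{"tx":0,"ty":0,"tz":0,"wx":0,"wy":0,"wz":0.1178,"jaw":1},{"tx":0,"ty":0,"tz":0,"wx":0,"wy":0,"wz":0.1178,"jaw":1},{"tx":0,"ty":0,"tz":0,"wx":0,"wy":0,"wz":0.1178,"jaw":1},{"tx":0,"ty":0,"tz":0,"wx":0,"wy":0,"wz":0.1178,"jaw":1}]'
python3 -m jog '[{"tx":0,"ty":0,"tz":0,"wx":0,"wy":0,"wz":0.1178,"jaw":1},{"tx":0,"ty":0,"tz":0,"wx":0,"wy":0,"wz":0,"jaw":1},{"tx":0,"ty":0,"tz":0,"wx":0,"wy":0,"wz":0,"jaw":1},{"tx":0,"ty":0,"tz":0,"wx":0,"wy":0,"wz":0,"jaw":1}]'
python3 -c "from h import *;st();go(.5002,.3332,.075,282.2)"; python3 chk.py
```

```text
time_s: 36.9
tcp_pos: [0.5373, 0.0348, 0.3269]
tool_rot: [[-1.0, -0.017, -0.001], [-0.017, 1.0, -0.0], [0.001, -0.0, -1.0]]
force: [0.9, -1.1, -1.2]
grip_width: 0.0093
time_s: 37.57
tcp_pos: [0.4993, 0.3349, 0.3267]
tool_rot: [[-1.0, -0.017, -0.001], [-0.017, 1.0, -0.001], [0.001, -0.001, -1.0]]
force: [0.9, 0.1, -0.8]
grip_width: 0.0094
time_s: 38.57
tcp_pos: [0.4999, 0.333, 0.3266]
tool_rot: [[-0.168, 0.986, -0.001], [0.986, 0.168, -0.001], [-0.001, -0.002, -1.0]]
force: [-0.1, -0.1, -1.8]
grip_width: 0.0093
time_s: 39.57
tcp_pos: [0.4999, 0.3331, 0.3267]
tool_rot: [[0.947, 0.32, -0.001], [0.32, -0.947, -0.001], [-0.002, 0.001, -1.0]]
force: [0.4, 0.5, -1.8]
grip_width: 0.0095
time_s: 39.9
tcp_pos: [0.5001, 0.3332, 0.3272]
tool_rot: [[0.976, 0.216, -0.001], [0.216, -0.976, -0.001], [-0.001, 0.001, -1.0]]
force: [0.2, 0.8, -1.6]
grip_width: 0.0091
t 39.9 grasp [0.5    0.3331 0.1468] yaw y -77.51 zax [-0.001 -0.001 -1.   ] F [ 0.2  0.8 -1.6] w 9.1 q [-72.  35.  49. 101. -30.  58. -89.]
t mm [ 0.2 -0.  71.8] w rad [0.001 0.001 0.005] deg [0.  0.  0.3]
blob [447, 221, 5, 24, 55] [447.8 233.6] world [ 0.502 -0.396  0.045]
```

```bash
python3 -m jog '[{"tx":0,"ty":0,"tz":24,"wx":0,"wy":0,"wz":0.005,"jaw":1},{"tx":0,"ty":0,"tz":28,"wx":0,"wy":0,"wz":0,"jaw":1},{"tx":0,"ty":0,"tz":20,"wx":0,"wy":0,"wz":0,"jaw":1},{"tx":0,"ty":0,"tz":0,"wx":0,"wy":0,"wz":0,"jaw":1},{"tx":0,"ty":0,"tz":0,"wx":0,"wy":0,"wz":0,"jaw":1},{"tx":0,"ty":0,"tz":0,"wx":0,"wy":0,"wz":0,"jaw":1}]'
cat > ov.py <<'E'
from h import *
import sys
st();s=ctrl.get_state();im=ctrl.get_image("wrist")
k=2;c=cv2.resize(im[0:300,120:520,::-1].copy(),None,fx=k,fy=k,interpolation=cv2.INTER_CUBIC)
a=np.radians(12.3);R=np.array([[np.cos(a),-np.sin(a)],[np.sin(a),np.cos(a)]])
for cy in(-75,-25,25,75):
    q=np.array([(10,cy-12),(103,cy-12),(103,cy+12),(10,cy+12)])/1000@R.T+[.5202,.312]
    p=((pix("wrist",np.c_[q,np.full(4,.024)],s)-[120,0])*k).astype(int)
    cv2.polylines(c,[p.reshape(-1,1,2)],True,(0,255,0),1)
cy=float(sys.argv[1]);z=s["tcp_pos"][2]-.1804-.023+.020
q=np.array([(11,cy-10),(96,cy-10),(96,cy+10),(11,cy+10)])/1000@R.T+[.5202,.312]
p=((pix("wrist",np.c_[q,np.full(4,z)],s)-[120,0])*k).astype(int)
cv2.polylines(c,[p.reshape(-1,1,2)],True,(255,255,0),1)  # where the handle top must be
cv2.imwrite(sys.argv[2],c)
E
python3 ov.py 25 pics/w7.png
```

```text
time_s: 40.45
tcp_pos: [0.5008, 0.3332, 0.2569]
tool_rot: [[0.978, 0.208, 0.001], [0.208, -0.978, 0.001], [0.001, -0.0, -1.0]]
force: [0.5, 0.6, -0.8]
grip_width: 0.0092
t 40.45 grasp [0.501  0.3333 0.0765] yaw y -78.0 zax [ 0.001  0.001 -1.   ] F [ 0.5  0.6 -0.8] w 9.2 q [-69.  40.  45. 104. -35.  52. -86.]
```

View pics/w7.png

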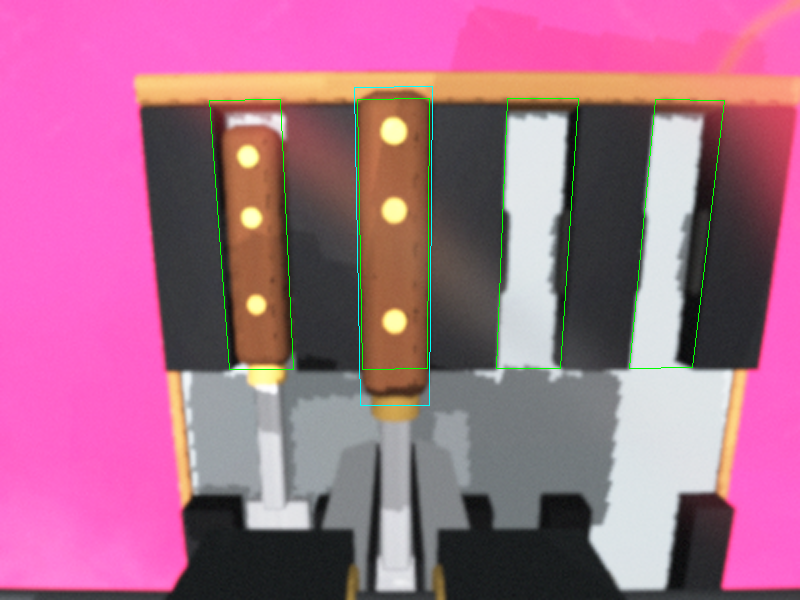

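The picture shows the knife home and the spreader's handle centred on its slot (cyan prediction met within about 2 mm). I lower and press.

```bash
python3 -m jog '[{"tx":0,"ty":0,"tz":15,"wx":0,"wy":0,"wz":0,"jaw":1},{"tx":0,"ty":0,"tz":10,"wx":0,"wy":0,"wz":0,"jaw":1},{"tx":0,"ty":0,"tz":5,"wx":0,"wy":0,"wz":0,"jaw":1},{"tx":0,"ty":0,"tz":3,"wx":0,"wy":0,"wz":0,"jaw":1},{"tx":0,"ty":0,"tz":3,"wx":0,"wy":0,"wz":0,"jaw":1},{"tx":0,"ty":0,"tz":0,"wx":0,"wy":0,"wz":0,"jaw":1}]'| grep -E "force|pos"
python3 -m jog '[{"tx":0,"ty":0,"tz":3,"wx":0,"wy":0,"wz":0,"jaw":1},{"tx":0,"ty":0,"tz":0,"wx":0,"wy":0,"wz":0,"jaw":1}]'| grep -E "force|pos"
python3 -m jog '[{"tx":0,"ty":0,"tz":3,"wx":0,"wy":0,"wz":0,"jaw":1},{"tx":0,"ty":0,"tz":0,"wx":0,"wy":0,"wz":0,"jaw":1}]'| grep -E "force|pos"
python3 -c "from h import *;st()"
```

```text
tcp_pos: [0.5004, 0.3331, 0.2194]
force: [1.2, -0.6, 0.3]
tcp_pos: [0.5004, 0.3331, 0.2165]
force: [1.7, -1.3, 0.4]
tcp_pos: [0.5003, 0.3332, 0.2134]
force: [1.4, -0.9, 0.6]
t 41.33 grasp [0.5003 0.3331 0.033 ] yaw y -78.04 zax [ 0. -0. -1.] F [ 1.4 -0.9  0.6] w 9.4 q [-67.  43.  42. 104. -38.  48. -84.]
```

Release, rise 45, move +68.5 over the handle, then press.

```bash
python3 -m jog '[{"tx":0,"ty":0,"tz":0,"wx":0,"wy":0,"wz":0,"jaw":0.65},{"tx":0,"ty":0,"tz":0,"wx":0,"wy":0,"wz":0,"jaw":0.65},{"tx":0,"ty":0,"tz":0,"wx":0,"wy":0,"wz":0,"jaw":0.65},{"tx":0,"ty":0,"tz":0,"wx":0,"wy":0,"wz":0,"jaw":0.65},{"tx":0,"ty":0,"tz":-20,"wx":0,"wy":0,"wz":0,"jaw":0.65},{"tx":0,"ty":0,"tz":-25,"wx":0,"wy":0,"wz":0,"jaw":1},{"tx":23,"ty":0,"tz":0,"wx":0,"wy":0,"wz":0,"jaw":1},{"tx":23,"ty":0,"tz":0,"wx":0,"wy":0,"wz":0,"jaw":1},{"tx":22.5,"ty":0,"tz":0,"wx":0,"wy":0,"wz":0,"jaw":1},{"tx":0,"ty":0,"tz":0,"wx":0,"wy":0,"wz":0,"jaw":1},{"tx":0,"ty":0,"tz":0,"wx":0,"wy":0,"wz":0,"jaw":1},{"tx":0,"ty":0,"tz":0,"wx":0,"wy":0,"wz":0,"jaw":1}]'| grep -E "force|pos"
python3 -m jog '[{"tx":0,"ty":0,"tz":10,"wx":0,"wy":0,"wz":0,"jaw":1},{"tx":0,"ty":0,"tz":8,"wx":0,"wy":0,"wz":0,"jaw":1},{"tx":0,"ty":0,"tz":4,"wx":0,"wy":0,"wz":0,"jaw":1},{"tx":0,"ty":0,"tz":4,"wx":0,"wy":0,"wz":0,"jaw":1},{"tx":0,"ty":0,"tz":0,"wx":0,"wy":0,"wz":0,"jaw":1}]'| grep -E "force|pos"
python3 -c "from h import *;st()"
```

```text
tcp_pos: [0.5669, 0.3472, 0.2584]
force: [1.1, 0.0, 0.3]
tcp_pos: [0.5669, 0.3474, 0.2316]
force: [1.1, 0.5, -0.7]
t 42.75 grasp [0.5667 0.3472 0.0512] yaw y -78.03 zax [-0.001 -0.001 -1.   ] F [ 1.1  0.5 -0.7] w 0.3 q [-63.  47.  43.  94. -37.  54. -84.]
```

```bash
python3 -m jog '[{"tx":0,"ty":0,"tz":3,"wx":0,"wy":0,"wz":0,"jaw":1},{"tx":0,"ty":0,"tz":0,"wx":0,"wy":0,"wz":0,"jaw":1}]' | grep -E "force|pos"
python3 -m jog '[{"tx":0,"ty":0,"tz":1.5,"wx":0,"wy":0,"wz":0,"jaw":1},{"tx":0,"ty":0,"tz":0,"wx":0,"wy":0,"wz":0,"jaw":1}]'| grep -E "force|pos"
python3 -m jog '[{"tx":0,"ty":0,"tz":1,"wx":0,"wy":0,"wz":0,"jaw":1},{"tx":0,"ty":0,"tz":0,"wx":0,"wy":0,"wz":0,"jaw":1}]'| grep -E "force|pos"
python3 -c "from h import *;st()"
```

```text
tcp_pos: [0.5673, 0.3474, 0.2294]
force: [-0.1, 0.9, 0.0]
tcp_pos: [0.5674, 0.3474, 0.2282]
force: [0.0, 0.4, -0.2]
tcp_pos: [0.5674, 0.3474, 0.2276]
force: [-0.6, -0.6, 3.9]
t 43.25 grasp [0.5675 0.3475 0.0472] yaw y -78.04 zax [ 0.  0. -1.] F [-0.6 -0.6  3.9] w 0.5 q [-62.  47.  42.  94. -38.  54. -84.]
```

```bash
python3 -m jog '[{"tx":0,"ty":0,"tz":1.2,"wx":0,"wy":0,"wz":0,"jaw":1},{"tx":0,"ty":0,"tz":0,"wx":0,"wy":0,"wz":0,"jaw":1}]'| grep -E "force|pos"
python3 -m jog '[{"tx":0,"ty":0,"tz":-30,"wx":0,"wy":0,"wz":0,"jaw":1},{"tx":0,"ty":0,"tz":-35,"wx":0,"wy":0,"wz":0,"jaw":0.57},{"tx":0,"ty":0,"tz":-35,"wx":0,"wy":0,"wz":0,"jaw":0.57},{"tx":0,"ty":0,"tz":-30,"wx":0,"wy":0,"wz":-0.1178,"jaw":0.57},{"tx":0,"ty":0,"tz":0,"wx":0,"wy":0,"wz":-0.1178,"jaw":0.57},{"tx":0,"ty":0,"tz":0,"wx":0,"wy":0,"wz":-0.1178,"jaw":0.57},{"tx":0,"ty":0,"tz":0,"wx":0,"wy":0,"wz":-0.1178,"jaw":0.57},{"tx":0,"ty":0,"tz":0,"wx":0,"wy":0,"wz":-0.1178,"jaw":0.57},{"tx":0,"ty":0,"tz":0,"wx":0,"wy":0,"wz":-0.1178,"jaw":0.57},{"tx":0,"ty":0,"tz":0,"wx":0,"wy":0,"wz":-0.1178,"jaw":0.57},{"tx":0,"ty":0,"tz":0,"wx":0,"wy":0,"wz":-0.1178,"jaw":0.57},{"tx":0,"ty":0,"tz":0,"wx":0,"wy":0,"wz":-0.1178,"jaw":0.57}]' 40
python3 -m jog '[{"tx":0,"ty":0,"tz":0,"wx":0,"wy":0,"wz":-0.1178,"jaw":0.57},{"tx":0,"ty":0,"tz":0,"wx":0,"wy":0,"wz":-0.1178,"jaw":0.57},{"tx":0,"ty":0,"tz":0,"wx":0,"wy":0,"wz":-0.1178,"jaw":0.57},{"tx":0,"ty":0,"tz":0,"wx":0,"wy":0,"wz":-0.1178,"jaw":0.57},{"tx":0,"ty":0,"tz":0,"wx":0,"wy":0,"wz":-0.1178,"jaw":0.57},{"tx":0,"ty":0,"tz":0,"wx":0,"wy":0,"wz":-0.1178,"jaw":0.57},{"tx":0,"ty":0,"tz":0,"wx":0,"wy":0,"wz":-0.1178,"jaw":0.57},{"tx":0,"ty":0,"tz":0,"wx":0,"wy":0,"wz":-0.1178,"jaw":0.57},{"tx":0,"ty":0,"tz":0,"wx":0,"wy":0,"wz":-0.1178,"jaw":0.57},{"tx":0,"ty":0,"tz":0,"wx":0,"wy":0,"wz":-0.1178,"jaw":0.57},{"tx":0,"ty":0,"tz":0,"wx":0,"wy":0,"wz":-0.1178,"jaw":0.57},{"tx":0,"ty":0,"tz":0,"wx":0,"wy":0,"wz":-0.1178,"jaw":0.57}]'
python3 -m jog '[{"tx":0,"ty":0,"tz":0,"wx":0,"wy":0,"wz":-0.1178,"jaw":0.57},{"tx":0,"ty":0,"tz":0,"wx":0,"wy":0,"wz":-0.1178,"jaw":0.57},{"tx":0,"ty":0,"tz":0,"wx":0,"wy":0,"wz":-0.1178,"jaw":0.57},{"tx":0,"ty":0,"tz":0,"wx":0,"wy":0,"wz":-0.1178,"jaw":0.57},{"tx":0,"ty":0,"tz":0,"wx":0,"wy":0,"wz":0,"jaw":0.57},{"tx":0,"ty":0,"tz":0,"wx":0,"wy":0,"wz":0,"jaw":0.57}]'
python3 chk.py
python3 -c "from h import *;st();go(.580,-.4045,.175,90)"
```

```text
tcp_pos: [0.5676, 0.3473, 0.2274]
force: [-7.3, -3.0, 21.3]
time_s: 44.42
tcp_pos: [0.5672, 0.3474, 0.356]
tool_rot: [[0.292, 0.956, -0.0], [0.956, -0.292, -0.0], [-0.0, 0.0, -1.0]]
force: [-0.0, 0.3, 0.1]
grip_width: 0.0404
time_s: 45.42
tcp_pos: [0.5673, 0.3473, 0.356]
tool_rot: [[-0.899, 0.438, -0.0], [0.438, 0.899, -0.0], [-0.0, -0.0, -1.0]]
force: [0.6, 0.3, 0.2]
grip_width: 0.0404
time_s: 45.92
tcp_pos: [0.5674, 0.3472, 0.356]
tool_rot: [[-1.0, -0.008, -0.0], [-0.008, 1.0, 0.0], [0.0, 0.0, -1.0]]
force: [-0.3, -0.5, -0.3]
grip_width: 0.0406
blob [447, 221, 6, 24, 56] [447.9 233.8] world [ 0.501 -0.396  0.045]
t 45.97 grasp [0.5673 0.3472 0.1755] yaw y 90.43 zax [-0. -0. -1.] F [-0.1 -1.  -0.7] w 40.5 q [-41.  31.  10.  89.  -6.  61.  61.]
t mm [-7.000e+00 -7.518e+02  5.000e-01] w rad [-0.    -0.     0.007] deg [-0.  -0.   0.4]
```

```bash
python3 -m jog '[{"tx":-0.4,"ty":-37.6,"tz":0,"wx":0,"wy":0,"wz":0,"jaw":0.57},{"tx":-0.4,"ty":-37.6,"tz":0,"wx":0,"wy":0,"wz":0,"jaw":0.57},{"tx":-0.4,"ty":-37.6,"tz":0,"wx":0,"wy":0,"wz":0,"jaw":0.57},{"tx":-0.4,"ty":-37.6,"tz":0,"wx":0,"wy":0,"wz":0,"jaw":0.57},{"tx":-0.4,"ty":-37.6,"tz":0,"wx":0,"wy":0,"wz":0,"jaw":0.57},{"tx":-0.4,"ty":-37.6,"tz":0,"wx":0,"wy":0,"wz":0,"jaw":0.57},{"tx":-0.4,"ty":-37.6,"tz":0,"wx":0,"wy":0,"wz":0,"jaw":0.57},{"tx":-0.4,"ty":-37.6,"tz":0,"wx":0,"wy":0,"wz":0,"jaw":0.57},{"tx":-0.4,"ty":-37.6,"tz":0,"wx":0,"wy":0,"wz":0,"jaw":0.57},{"tx":-0.4,"ty":-37.6,"tz":0,"wx":0,"wy":0,"wz":0,"jaw":0.57},{"tx":-0.4,"ty":-37.6,"tz":0,"wx":0,"wy":0,"wz":0,"jaw":0.57},{"tx":-0.4,"ty":-37.6,"tz":0,"wx":0,"wy":0,"wz":0,"jaw":0.57}]'
python3 -m jog '[{"tx":-0.4,"ty":-37.6,"tz":0,"wx":0,"wy":0,"wz":0,"jaw":0.57},{"tx":-0.4,"ty":-37.6,"tz":0,"wx":0,"wy":0,"wz":0,"jaw":0.57},{"tx":-0.4,"ty":-37.6,"tz":0,"wx":0,"wy":0,"wz":0,"jaw":0.57},{"tx":-0.4,"ty":-37.6,"tz":0,"wx":0,"wy":0,"wz":0,"jaw":0.57},{"tx":-0.4,"ty":-37.6,"tz":0,"wx":0,"wy":0,"wz":0,"jaw":0.57},{"tx":-0.4,"ty":-37.6,"tz":0,"wx":0,"wy":0,"wz":0,"jaw":0.57},{"tx":-0.4,"ty":-37.6,"tz":0,"wx":0,"wy":0,"wz":0,"jaw":0.57},{"tx":-0.4,"ty":-37.6,"tz":0,"wx":0,"wy":0,"wz":0.007,"jaw":0.57},{"tx":0,"ty":0,"tz":0,"wx":0,"wy":0,"wz":0,"jaw":0.57},{"tx":0,"ty":0,"tz":0,"wx":0,"wy":0,"wz":0,"jaw":0.57},{"tx":0,"ty":0,"tz":0,"wx":0,"wy":0,"wz":0,"jaw":0.57}]'
python3 -c "from h import *;st();go(.580,-.4045,.047,90)"
```

```text
time_s: 46.97
tcp_pos: [0.5773, -0.1054, 0.3562]
tool_rot: [[-1.0, -0.008, 0.0], [-0.008, 1.0, -0.0], [-0.0, -0.0, -1.0]]
force: [1.3, -0.0, 0.2]
grip_width: 0.0401
time_s: 47.88
tcp_pos: [0.5846, -0.4039, 0.3556]
tool_rot: [[-1.0, -0.003, -0.0], [-0.003, 1.0, 0.001], [0.0, 0.001, -1.0]]
force: [0.4, 1.2, 0.5]
grip_width: 0.0402
t 47.88 grasp [ 0.5846 -0.4038  0.1752] yaw y 90.18 zax [-0.     0.001 -1.   ] F [0.4 1.2 0.5] w 40.2 q [ 19.  36.  20.  82. -13.  64. 131.]
t mm [  4.6  -0.7 128.2] w rad [ 0.001 -0.     0.003] deg [ 0.  -0.   0.2]
```

```bash
python3 -m jog '[{"tx":4,"ty":-0.7,"tz":35,"wx":0,"wy":0,"wz":0.003,"jaw":0.57},{"tx":0,"ty":0,"tz":35,"wx":0,"wy":0,"wz":0,"jaw":0.57},{"tx":0,"ty":0,"tz":35,"wx":0,"wy":0,"wz":0,"jaw":0.57},{"tx":0,"ty":0,"tz":15,"wx":0,"wy":0,"wz":0,"jaw":0.57},{"tx":0,"ty":0,"tz":8,"wx":0,"wy":0,"wz":0,"jaw":0.57},{"tx":0,"ty":0,"tz":0,"wx":0,"wy":0,"wz":0,"jaw":0.57},{"tx":0,"ty":0,"tz":0,"wx":0,"wy":0,"wz":0,"jaw":1},{"tx":0,"ty":0,"tz":0,"wx":0,"wy":0,"wz":0,"jaw":1},{"tx":0,"ty":0,"tz":0,"wx":0,"wy":0,"wz":0,"jaw":1},{"tx":0,"ty":0,"tz":0,"wx":0,"wy":0,"wz":0,"jaw":1},{"tx":0,"ty":0,"tz":0,"wx":0,"wy":0,"wz":0,"jaw":1},{"tx":0,"ty":0,"tz":0,"wx":0,"wy":0,"wz":0,"jaw":1}]' 50
python3 -m jog '[{"tx":0,"ty":0,"tz":-10,"wx":0,"wy":0,"wz":0,"jaw":1},{"tx":0,"ty":0,"tz":-30,"wx":0,"wy":0,"wz":0,"jaw":1},{"tx":0,"ty":0,"tz":-30,"wx":0,"wy":0,"wz":0,"jaw":1},{"tx":0,"ty":0,"tz":-30,"wx":0,"wy":0,"wz":0,"jaw":1},{"tx":0,"ty":0,"tz":0,"wx":0,"wy":0,"wz":0,"jaw":1},{"tx":0,"ty":0,"tz":0,"wx":0,"wy":0,"wz":0,"jaw":1}]'
python3 -c "from h import *;st();go(.5109,.2844,.148,90)"
```

```text
time_s: 48.88
tcp_pos: [0.5806, -0.4053, 0.2289]
tool_rot: [[-1.0, -0.002, 0.001], [-0.002, 1.0, -0.001], [-0.001, -0.001, -1.0]]
force: [-1.7, 0.5, 6.5]
grip_width: 0.0094
time_s: 49.38
tcp_pos: [0.5806, -0.4053, 0.3304]
tool_rot: [[-1.0, -0.002, 0.003], [-0.002, 1.0, -0.002], [-0.003, -0.002, -1.0]]
force: [-0.2, 0.3, -1.8]
grip_width: 0.0094
t 49.38 grasp [ 0.5811 -0.4056  0.15  ] yaw y 90.12 zax [ 0.003 -0.002 -1.   ] F [-0.2  0.3 -1.8] w 9.4 q [ 20.  38.  19.  83. -13.  61. 132.]
t mm [ 68.2 689.9   0.7] w rad [-0.002  0.003  0.002] deg [-0.1  0.2  0.1]
```

```bash
python3 -m jog '[{"tx":3.8,"ty":38.3,"tz":0,"wx":0,"wy":0,"wz":0,"jaw":1},{"tx":3.8,"ty":38.3,"tz":0,"wx":0,"wy":0,"wz":0,"jaw":1},{"tx":3.8,"ty":38.3,"tz":0,"wx":0,"wy":0,"wz":0,"jaw":1},{"tx":3.8,"ty":38.3,"tz":0,"wx":0,"wy":0,"wz":0,"jaw":1},{"tx":3.8,"ty":38.3,"tz":0,"wx":0,"wy":0,"wz":0,"jaw":1},{"tx":3.8,"ty":38.3,"tz":0,"wx":0,"wy":0,"wz":0,"jaw":1},{"tx":3.8,"ty":38.3,"tz":0,"wx":0,"wy":0,"wz":0,"jaw":1},{"tx":3.8,"ty":38.3,"tz":0,"wx":0,"wy":0,"wz":0,"jaw":1},{"tx":3.8,"ty":38.3,"tz":0,"wx":0,"wy":0,"wz":0,"jaw":1}]'
python3 -m jog '[{"tx":3.8,"ty":38.3,"tz":0,"wx":0,"wy":0,"wz":0,"jaw":1},{"tx":3.8,"ty":38.3,"tz":0,"wx":0,"wy":0,"wz":0,"jaw":1},{"tx":3.8,"ty":38.3,"tz":0,"wx":0,"wy":0,"wz":0,"jaw":1},{"tx":3.8,"ty":38.3,"tz":0,"wx":0,"wy":0,"wz":0,"jaw":1},{"tx":3.8,"ty":38.3,"tz":0,"wx":0,"wy":0,"wz":0,"jaw":1},{"tx":3.8,"ty":38.3,"tz":0,"wx":0,"wy":0,"wz":0,"jaw":1},{"tx":3.8,"ty":38.3,"tz":0,"wx":0,"wy":0,"wz":0,"jaw":1},{"tx":3.8,"ty":38.3,"tz":0,"wx":0,"wy":0,"wz":0,"jaw":1},{"tx":3.8,"ty":38.3,"tz":0,"wx":0,"wy":0,"wz":0,"jaw":1}]'
python3 -m jog '[{"tx":0,"ty":0,"tz":0,"wx":0,"wy":0,"wz":0.1172,"jaw":1},{"tx":0,"ty":0,"tz":0,"wx":0,"wy":0,"wz":0.1172,"jaw":1},{"tx":0,"ty":0,"tz":0,"wx":0,"wy":0,"wz":0.1172,"jaw":1},{"tx":0,"ty":0,"tz":0,"wx":0,"wy":0,"wz":0.1172,"jaw":1},{"tx":0,"ty":0,"tz":0,"wx":0,"wy":0,"wz":0.1172,"jaw":1},{"tx":0,"ty":0,"tz":0,"wx":0,"wy":0,"wz":0.1172,"jaw":1},{"tx":0,"ty":0,"tz":0,"wx":0,"wy":0,"wz":0.1172,"jaw":1},{"tx":0,"ty":0,"tz":0,"wx":0,"wy":0,"wz":0.1172,"jaw":1},{"tx":0,"ty":0,"tz":0,"wx":0,"wy":0,"wz":0.1172,"jaw":1},{"tx":0,"ty":0,"tz":0,"wx":0,"wy":0,"wz":0.1172,"jaw":1},{"tx":0,"ty":0,"tz":0,"wx":0,"wy":0,"wz":0.1172,"jaw":1},{"tx":0,"ty":0,"tz":0,"wx":0,"wy":0,"wz":0.1172,"jaw":1}]'
python3 -m jog '[{"tx":0,"ty":0,"tz":0,"wx":0,"wy":0,"wz":0.1172,"jaw":1},{"tx":0,"ty":0,"tz":0,"wx":0,"wy":0,"wz":0.1172,"jaw":1},{"tx":0,"ty":0,"tz":0,"wx":0,"wy":0,"wz":0.1172,"jaw":1},{"tx":0,"ty":0,"tz":0,"wx":0,"wy":0,"wz":0.1172,"jaw":1},{"tx":0,"ty":0,"tz":0,"wx":0,"wy":0,"wz":0.1172,"jaw":1},{"tx":0,"ty":0,"tz":0,"wx":0,"wy":0,"wz":0.1172,"jaw":1},{"tx":0,"ty":0,"tz":0,"wx":0,"wy":0,"wz":0.1172,"jaw":1},{"tx":0,"ty":0,"tz":0,"wx":0,"wy":0,"wz":0.1172,"jaw":1},{"tx":0,"ty":0,"tz":0,"wx":0,"wy":0,"wz":0.1172,"jaw":1},{"tx":0,"ty":0,"tz":0,"wx":0,"wy":0,"wz":0.1172,"jaw":1},{"tx":0,"ty":0,"tz":0,"wx":0,"wy":0,"wz":0.1172,"jaw":1},{"tx":0,"ty":0,"tz":0,"wx":0,"wy":0,"wz":0.1172,"jaw":1}]'
python3 -m jog '[{"tx":0,"ty":0,"tz":0,"wx":0,"wy":0,"wz":0.1172,"jaw":1},{"tx":0,"ty":0,"tz":0,"wx":0,"wy":0,"wz":0,"jaw":1},{"tx":0,"ty":0,"tz":0,"wx":0,"wy":0,"wz":0,"jaw":1},{"tx":0,"ty":0,"tz":0,"wx":0,"wy":0,"wz":0,"jaw":1}]'
python3 -c "from h import *;st();go(.5109,.2844,.075,282.1)"
```

```text
time_s: 50.13
tcp_pos: [0.5446, -0.0587, 0.3273]
tool_rot: [[-1.0, -0.002, -0.001], [-0.002, 1.0, -0.0], [0.001, -0.0, -1.0]]
force: [0.8, -0.1, -1.3]
grip_width: 0.009
time_s: 50.88
tcp_pos: [0.5096, 0.2859, 0.3272]
tool_rot: [[-1.0, -0.002, -0.001], [-0.002, 1.0, -0.001], [0.001, -0.001, -1.0]]
force: [1.1, 0.2, -1.0]
grip_width: 0.0094
time_s: 51.88
tcp_pos: [0.5102, 0.284, 0.3271]
tool_rot: [[-0.16, 0.987, -0.001], [0.987, 0.16, -0.001], [-0.001, -0.002, -1.0]]
force: [0.3, -0.2, -1.9]
grip_width: 0.0093
time_s: 52.88
tcp_pos: [0.5101, 0.284, 0.3272]
tool_rot: [[0.948, 0.319, -0.001], [0.319, -0.948, -0.001], [-0.001, 0.001, -1.0]]
force: [-1.3, 0.0, -0.9]
grip_width: 0.0095
time_s: 53.22
tcp_pos: [0.5103, 0.2841, 0.3276]
tool_rot: [[0.976, 0.216, -0.001], [0.216, -0.976, -0.001], [-0.001, 0.0, -1.0]]
force: [-0.8, 0.3, -0.9]
grip_width: 0.0095
t 53.22 grasp [0.5102 0.284  0.1472] yaw y -77.51 zax [-0.001 -0.001 -1.   ] F [-0.8  0.3 -0.9] w 9.5 q [-68.  33.  49. 104. -29.  57. -85.]
t mm [ 0.7 -0.2 72.2] w rad [0.    0.001 0.007] deg [0.  0.  0.4]
```

```bash
python3 -m jog '[{"tx":0,"ty":0,"tz":24,"wx":0,"wy":0,"wz":0.006,"jaw":1},{"tx":0,"ty":0,"tz":28,"wx":0,"wy":0,"wz":0,"jaw":1},{"tx":0,"ty":0,"tz":20,"wx":0,"wy":0,"wz":0,"jaw":1},{"tx":0,"ty":0,"tz":0,"wx":0,"wy":0,"wz":0,"jaw":1},{"tx":0,"ty":0,"tz":0,"wx":0,"wy":0,"wz":0,"jaw":1},{"tx":0,"ty":0,"tz":0,"wx":0,"wy":0,"wz":0,"jaw":1}]'
python3 ov.py -25 pics/w8.png
```

```text
time_s: 53.72
tcp_pos: [0.511, 0.284, 0.2572]
tool_rot: [[0.978, 0.207, 0.001], [0.207, -0.978, 0.0], [0.001, -0.0, -1.0]]
force: [0.1, 0.2, -0.9]
grip_width: 0.0094
t 53.72 grasp [0.5112 0.2841 0.0768] yaw y -78.05 zax [ 0.001  0.    -1.   ] F [ 0.1  0.2 -0.9] w 9.4 q [-65.  38.  45. 106. -34.  50. -82.]
```

View pics/w8.png

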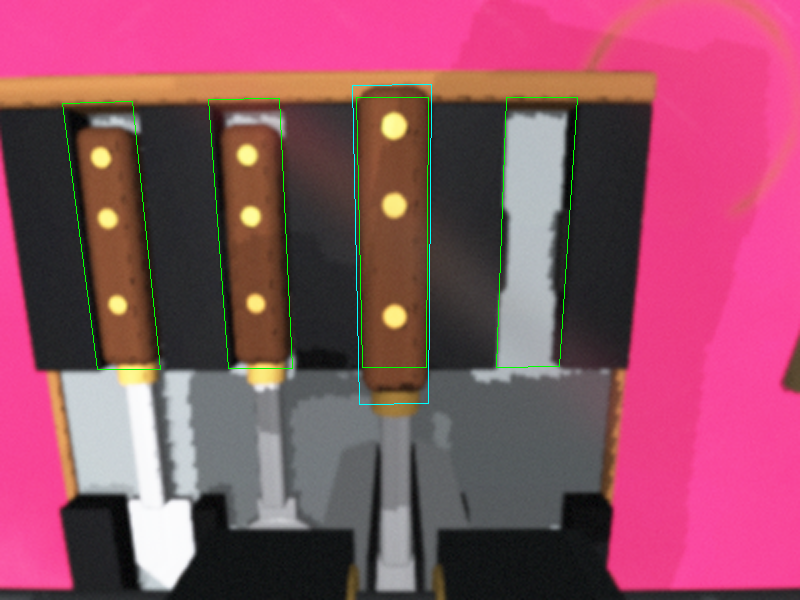

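The knife and spreader both lie home, and the fork's handle is centred over its slot (tail at (393,90)). I lower it.

```bash
python3 -m jog '[{"tx":0,"ty":0,"tz":15,"wx":0,"wy":0,"wz":0,"jaw":1},{"tx":0,"ty":0,"tz":10,"wx":0,"wy":0,"wz":0,"jaw":1},{"tx":0,"ty":0,"tz":5,"wx":0,"wy":0,"wz":0,"jaw":1},{"tx":0,"ty":0,"tz":3,"wx":0,"wy":0,"wz":0,"jaw":1},{"tx":0,"ty":0,"tz":3,"wx":0,"wy":0,"wz":0,"jaw":1},{"tx":0,"ty":0,"tz":0,"wx":0,"wy":0,"wz":0,"jaw":1}]'| grep -E "force|pos"
python3 -m jog '[{"tx":0,"ty":0,"tz":3,"wx":0,"wy":0,"wz":0,"jaw":1},{"tx":0,"ty":0,"tz":0,"wx":0,"wy":0,"wz":0,"jaw":1}]'| grep -E "force|pos"
python3 -m jog '[{"tx":0,"ty":0,"tz":3,"wx":0,"wy":0,"wz":0,"jaw":1},{"tx":0,"ty":0,"tz":0,"wx":0,"wy":0,"wz":0,"jaw":1}]'| grep -E "force|pos"
python3 -c "from h import *;st()"
```

```text
tcp_pos: [0.5106, 0.284, 0.2196]
force: [-0.3, -0.7, 0.1]
tcp_pos: [0.5106, 0.2841, 0.2168]
force: [0.5, -0.1, -0.7]
tcp_pos: [0.5106, 0.2841, 0.2137]
force: [1.4, -0.7, -0.1]
t 54.6 grasp [0.5106 0.2841 0.0333] yaw y -78.09 zax [ 0. -0. -1.] F [ 1.4 -0.7 -0.1] w 9.1 q [-63.  41.  42. 107. -37.  46. -79.]
```

```bash
python3 -m jog '[{"tx":0,"ty":0,"tz":0,"wx":0,"wy":0,"wz":0,"jaw":0.65},{"tx":0,"ty":0,"tz":0,"wx":0,"wy":0,"wz":0,"jaw":0.65},{"tx":0,"ty":0,"tz":0,"wx":0,"wy":0,"wz":0,"jaw":0.65},{"tx":0,"ty":0,"tz":0,"wx":0,"wy":0,"wz":0,"jaw":0.65},{"tx":0,"ty":0,"tz":-20,"wx":0,"wy":0,"wz":0,"jaw":0.65},{"tx":0,"ty":0,"tz":-25,"wx":0,"wy":0,"wz":0,"jaw":1},{"tx":23,"ty":0,"tz":0,"wx":0,"wy":0,"wz":0,"jaw":1},{"tx":23,"ty":0,"tz":0,"wx":0,"wy":0,"wz":0,"jaw":1},{"tx":22.5,"ty":0,"tz":0,"wx":0,"wy":0,"wz":0,"jaw":1},{"tx":0,"ty":0,"tz":0,"wx":0,"wy":0,"wz":0,"jaw":1},{"tx":0,"ty":0,"tz":0,"wx":0,"wy":0,"wz":0,"jaw":1},{"tx":0,"ty":0,"tz":0,"wx":0,"wy":0,"wz":0,"jaw":1}]'| grep -E "force|pos"
python3 -m jog '[{"tx":0,"ty":0,"tz":10,"wx":0,"wy":0,"wz":0,"jaw":1},{"tx":0,"ty":0,"tz":8,"wx":0,"wy":0,"wz":0,"jaw":1},{"tx":0,"ty":0,"tz":4,"wx":0,"wy":0,"wz":0,"jaw":1},{"tx":0,"ty":0,"tz":4,"wx":0,"wy":0,"wz":0,"jaw":1},{"tx":0,"ty":0,"tz":0,"wx":0,"wy":0,"wz":0,"jaw":1}]'| grep -E "force|pos"
python3 -m jog '[{"tx":0,"ty":0,"tz":3,"wx":0,"wy":0,"wz":0,"jaw":1},{"tx":0,"ty":0,"tz":0,"wx":0,"wy":0,"wz":0,"jaw":1}]' | grep -E "force|pos"
python3 -m jog '[{"tx":0,"ty":0,"tz":1.5,"wx":0,"wy":0,"wz":0,"jaw":1},{"tx":0,"ty":0,"tz":0,"wx":0,"wy":0,"wz":0,"jaw":1}]'| grep -E "force|pos"
python3 -m jog '[{"tx":0,"ty":0,"tz":1,"wx":0,"wy":0,"wz":0,"jaw":1},{"tx":0,"ty":0,"tz":0,"wx":0,"wy":0,"wz":0,"jaw":1}]'| grep -E "force|pos"
python3 -c "from h import *;st()"
```

```text
tcp_pos: [0.5772, 0.298, 0.2587]
force: [0.2, -0.3, -0.5]
tcp_pos: [0.5772, 0.2982, 0.2319]
force: [0.0, 0.2, -0.3]
tcp_pos: [0.5776, 0.2982, 0.2297]
force: [-0.4, -0.3, 0.3]
tcp_pos: [0.5776, 0.2982, 0.2285]
force: [0.1, 0.1, -0.4]
tcp_pos: [0.5777, 0.2982, 0.2276]
force: [0.9, 0.1, 0.4]
t 56.52 grasp [0.5777 0.2983 0.0472] yaw y -78.1 zax [ 0.  0. -1.] F [0.9 0.1 0.4] w 0.4 q [-59.  46.  42.  97. -37.  52. -80.]
```

```bash
python3 -m jog '[{"tx":0,"ty":0,"tz":1.3,"wx":0,"wy":0,"wz":0,"jaw":1},{"tx":0,"ty":0,"tz":0,"wx":0,"wy":0,"wz":0,"jaw":1}]'| grep -E "force|pos"
python3 -m jog '[{"tx":0,"ty":0,"tz":0.7,"wx":0,"wy":0,"wz":0,"jaw":1},{"tx":0,"ty":0,"tz":0,"wx":0,"wy":0,"wz":0,"jaw":1}]'| grep -E "force|pos"
python3 -m jog '[{"tx":0,"ty":0,"tz":-30,"wx":0,"wy":0,"wz":0,"jaw":1},{"tx":0,"ty":0,"tz":-35,"wx":0,"wy":0,"wz":0,"jaw":1},{"tx":0,"ty":0,"tz":-35,"wx":0,"wy":0,"wz":0,"jaw":1},{"tx":0,"ty":0,"tz":-30,"wx":0,"wy":0,"wz":0,"jaw":1},{"tx":0,"ty":35,"tz":0,"wx":0,"wy":0,"wz":0,"jaw":1},{"tx":0,"ty":35,"tz":0,"wx":0,"wy":0,"wz":0,"jaw":1},{"tx":0,"ty":35,"tz":0,"wx":0,"wy":0,"wz":0,"jaw":1},{"tx":0,"ty":35,"tz":0,"wx":0,"wy":0,"wz":0,"jaw":1},{"tx":0,"ty":35,"tz":0,"wx":0,"wy":0,"wz":0,"jaw":1},{"tx":0,"ty":35,"tz":0,"wx":0,"wy":0,"wz":0,"jaw":1},{"tx":0,"ty":35,"tz":0,"wx":0,"wy":0,"wz":0,"jaw":1},{"tx":0,"ty":35,"tz":0,"wx":0,"wy":0,"wz":0,"jaw":1}]'
python3 -m jog '[{"tx":0,"ty":35,"tz":0,"wx":0,"wy":0,"wz":0,"jaw":1},{"tx":0,"ty":35,"tz":0,"wx":0,"wy":0,"wz":0,"jaw":1},{"tx":0,"ty":35,"tz":0,"wx":0,"wy":0,"wz":0,"jaw":1},{"tx":0,"ty":35,"tz":0,"wx":0,"wy":0,"wz":0,"jaw":1},{"tx":0,"ty":0,"tz":0,"wx":0,"wy":0,"wz":0,"jaw":1},{"tx":0,"ty":0,"tz":0,"wx":0,"wy":0,"wz":0,"jaw":1}]'
python3 - <<'E'
from h import *
st()
a=ctrl.get_image("top")[130:265,195:305,::-1];b=ctrl.get_image("scene")[100:215,165:325,::-1]
r=lambda i,h:cv2.resize(i,None,fx=h/i.shape[0],fy=h/i.shape[0],interpolation=cv2.INTER_CUBIC)
a,b=r(a,360),r(b,360)
cv2.imwrite("pics/fin.png",np.hstack([a,b])[:,:800])
E
```

```text
tcp_pos: [0.5778, 0.2981, 0.2274]
force: [-6.8, -1.5, 19.3]
tcp_pos: [0.5779, 0.2981, 0.2273]
force: [-9.7, -3.5, 30.4]
time_s: 57.85
tcp_pos: [0.6353, 0.0227, 0.3555]
tool_rot: [[0.978, 0.206, -0.0], [0.206, -0.978, 0.0], [-0.0, -0.0, -1.0]]
force: [0.3, -0.4, 0.4]
grip_width: 0.0004
time_s: 58.35
tcp_pos: [0.6639, -0.1153, 0.3554]
tool_rot: [[0.979, 0.203, -0.0], [0.203, -0.979, -0.001], [-0.0, 0.001, -1.0]]
force: [-0.4, 0.2, -2.0]
grip_width: 0.0002
t 58.35 grasp [ 0.6638 -0.1154  0.175 ] yaw y -78.31 zax [-0.    -0.001 -1.   ] F [-0.4  0.2 -2. ] w 0.2 q [-24.  40.  48.  89. -31.  66. -48.]
```

View pics/fin.png

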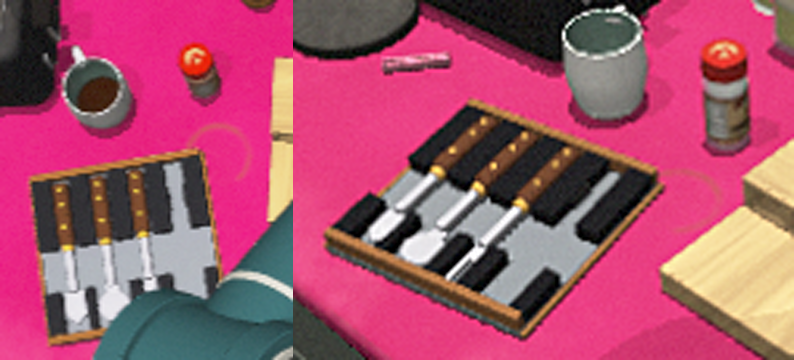

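The final view shows the knife, spreader and fork in their own cutouts, handles at the sprung end, and the jar upright at (725,95). I hand in.

```bash
python3 -c "
from workcell import ctrl
print(ctrl.sign_off())"
```

```text
the job is handed in; nothing more can be done
None
```

I handed the job in at about 58 s. The block held three tools: the fork, the spreader and the knife; the plane was absent. I drew each one out and laid it on the chopping board. A picture showed all three there at once and let go. I then regripped each by the shank, turned it end for end, lowered it into its own cutout and pressed the handle.

**Last checks:**
- **Pressed home:** each handle met a firm stop at about 28 mm, the home height, under 26 N (knife), 21 N (spreader) and 30 N (fork).
- **Final pictures:** they show all three right side up, handles in the sprung cutouts and heads in their own cutouts. The jar is upright and the arm was clear. I had no close-up of the fork's head after its press; it is seen only in the scene view.

**Readings that disagreed:**
- The top camera placed things on the board about 1 cm off from the gripper, so I worked from the wrist camera.
- My fit of the case came out about 3% narrow across its width. I used the given slot spacing instead, and it matched the case in the wrist picture.

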